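# Rack the freshly ground plate

## Robot

A 6-joint arm with a two-finger parallel gripper is mounted at the origin on the work surface. World frame = base frame: x ahead of the robot, y to its left, z up, the work surface at z = 0. Lengths are in m, angles in rad, forces in N, time in s.
With the tool pointing down it reaches from about 0.35 to 0.725 m from the base axis. Payload 6 kg.
Tool frame: the origin (TCP) lies on the centre line of the jaws, within the pads' length; the fingertips stand 17 mm ahead of it and the grasp point (between the pads) lies 2 mm behind it; z points along the fingers, y is the direction in which the jaws open and shut (so a half turn about z gives the same grasp; the last joint's range is limited). The gripper opens to 85 mm and grips with 20 to 120 N. Pads are 22 mm wide; open, the fingers measure 114 mm over their backs; the gripper's body (76 mm by 85 mm) begins 54 mm behind the grasp point. The pads swing forward as they close: fully open they stand 13 mm farther back than shut.
Start: joints at [-0.786, 0.04, 0.085, 0, -1.615, -0.334], TCP at [0.261, -0.54, 0.223] pointing down, gripper open.
Joint ranges: [-2.56, 2.56], [-1.29, 2.01], [-1.08, 1.49], [-3.29, 1.98], [-2.81, -0.18], [-2.99, 2.99]. Speed limits (rad/s): [2.57, 2.57, 3.01, 3.14, 3.14, 3.14].

## Interface

Orientations are given as a unit quaternion [x, y, z, w].
In Python, from rig import manip gives the robot as it stands. The module is installed in compiled form; this text tells all that it offers. Calls block until the motion is done:
- manip.reach(position, orientation): joint-space move of the TCP to a pose.
- manip.line_to(position, orientation=None, feed=0.15, max_force=None): straight line of the TCP; orientation=None keeps the orientation; feed is the mean speed in m/s. With max_force (N) it stops when the force on the tool has changed by that much, and returns True; else False.
- manip.goto_joints(angles): joint-space move.
- manip.grip(opening, squeeze=None): finger opening in m; squeeze is the grip in N (None keeps the last); returns when the fingers have stopped.
- manip.wait(seconds).
- manip.solve_ik(position, orientation): joint angles nearest the present ones, or None.
- manip.state(): the state.
- manip.snapshot(name): name is "side" or "top" or "wrist"; returns (picture, depth): 384x512x3 uint8, red, green, blue; 384x512 float32, m along the optical axis (not along the pixel's ray), 0 where there is no reading.
- manip.calibration(name): a dict with "K" (3x3 intrinsics, pixels), "rvec" (rotation vector, rad) and "tvec" (3), from world to camera coordinates, as OpenCV has them. Camera axes: x right, y down, z forward; pixel columns grow to the right and rows downward; lengths in m; the calibration is good to about 2 mm. The wrist camera is an equidistant fisheye: a pixel r from the principal point sees the ray r / f radians off the axis. A picture is of the moment at which its call begins: read the wrist's pose just before it. calibration takes no time and is no camera call; for the wrist camera it gives the pose at the moment of the call.
A pose or a line that the arm cannot do raises manip.IKError and nothing moves.
- manip.sign_off(): hands the job in, once; it reports no verdict.
The state is a dict: "time": time; "qpos": joint angles; "dq": joint speeds; "tau": joint torques, N m; "ee_pos": TCP position; "tool_rot": TCP orientation; "ft_force": force on the tool from outside, world axes, zero at the start; "moment": the same for the moment, N m; "opening": finger opening in m.
Only numpy, scipy, OpenCV 4.12 (cv2) and the standard library are available. Lean on these libraries where they do the work, as an engineer would, in place of code of your own. Each camera call takes 0.05 s, during which the arm holds its last target.

## Task

Reach in under the lamp and draw the bare steel plate, lying flat on the slab, straight out towards the robot until about a third of its length sticks out over the slab's front edge. Pick it up by that overhanging end and lower it, without dropping it, short end first into the free middle slot of the slanted green rack, so that it stands fully home there and centred across the slot, then let go. Leave the spray can, the spanner and the grinding disc where they are.

Things in the scene. Friction and masses are not known exactly. Their poses are not given: they have to be found in the camera images.
- plate_centre (a point): Centre of the loose bare steel plate, 120 x 56 x 5 mm, about 0.26 kg, flat on the slab at the start. x along its 120 mm length, y along its 56 mm width, z through its thickness (up at the start). Both ends are alike. Fingertips can hook behind its rear short end (away from the robot) and draw it out; grip it across its 56 mm width
- slab: Dark cast-iron slab on a grey foot, fixed. Origin: centre of its underside on the bench; z up, x away from its front edge (the edge facing the robot), y along that edge. Its top is 80 mm above the bench, 200 mm (x) by 240 mm (y): front edge at x = -100 mm. The top plate is 22 mm thick; the foot under it is set back 40 mm from the front edge
- slab_front_edge (a point): Middle of the slab's front top edge, 80 mm above the bench; axes as the slab's
- lamp_bar (a point): Centre of the underside of the fixed yellow lamp bar over the slab, 165 mm above the slab's top; axes as the slab's. Bar 44 mm (x) by 250 mm (y) by 22 mm; posts 14 mm square at its ends (5 mm farther in x, y = +-112 mm), 195 mm tall. A vertical hand behind the plate strikes it: lean the hand 30 to 45 degrees, fingers pointing down and away from the robot
- slots: Slots of the fixed green rack, a tilted frame. Origin: centre of the floor of the free middle slot, 66 mm above the bench. z runs up along the slot, leaning 35 degrees from vertical, upper end towards the robot; x is normal to the slot walls, away from the robot and upwards; y is level. The floor is square to z, 110 mm (x) by 75 mm (y). Let go, the plate rests on floor and wall at x = -9 mm
- slot_mouth (a point): Centre of the open top of the free slot, 80 mm along z from its floor; axes as the slots'. The slot is 18 mm wide (x +-9 mm), open at both sides; its walls are 80 mm long, 5 mm thick and 44 mm wide in y, so the 56 mm plate stands out 6 mm each side. The next slots, 23 mm to either side in x, hold fixed brass and copper blanks, 40 mm wide, that stand out 18 mm above the walls
- spray_can: Bystander: upright red spray can, 52 mm across and 130 mm tall; origin at the centre of its underside
- spanner: Bystander: steel spanner about 160 mm long, lying on the bench; origin at its middle underneath
- disc: Bystander: flat brown grinding disc, 100 mm across and 12 mm thick, lying on the bench; origin at the centre of its underside
Things that resemble listed ones, but are neither listed nor needed, are in the scene too. What is shaped like the part that bears plate_centre but brown or pink is not meant.

How it is judged:
By the outcome, as a careful person would: the job done as asked, in the order asked, and still so for the second after the job is handed in, with the robot touching nothing.
It also fails if it takes over 59 s, if anything falls off the work surface, if the arm or the gripper's body presses on something with over 40 N, if the wrist force passes 120 N, or if a joint passes its speed limit or range.

## Working session

There is one attempt and no reset: what is moved stays moved. The work goes in short steps, each a Python script; the robot and the scene stay as the last script left them, time stands still between calls to the robot, and variables do not carry over. Pictures are saved under pics/ and viewed, and the job is handed in when it is done.

```bash
mkdir -p pics; ls
python3 - <<'E'
from rig import manip
import cv2,numpy as np
print(manip.state())
for n in ("side","top","wrist"):
    c=manip.calibration(n); p,d=manip.snapshot(n)
    np.savez(f"{n}0.npz",p=p,d=d,**{k:np.array(v) for k,v in c.items()})
    cv2.imwrite(f"pics/{n}0.png",p[:,:,::-1]); 
    print(n,c)
E
```

```text
pics
{'time': 0.0, 'qpos': array([-7.86309923e-01,  4.08257615e-02,  8.38255417e-02, -4.62351649e-04,
       -1.61548955e+00, -3.33719160e-01]), 'dq': array([-0.00159669, -0.00139135,  0.00088435,  0.00013917, -0.00195362,
       -0.00030221]), 'tau': array([ 1.21074834e-03, -3.68208969e+01,  3.47414482e+01,  6.93245485e+00,
       -5.42609268e-03,  1.32015418e-05]), 'ee_pos': array([ 0.26133461, -0.53972614,  0.22207933]), 'tool_rot': array([-2.23490089e-01,  9.74705807e-01,  8.40296821e-04, -2.53336723e-04]), 'ft_force': array([0.1812991 , 0.62319015, 0.00930319]), 'moment': array([0.06412932, 0.05893742, 0.07717145]), 'opening': 0.08567460671587333}
side {'K': array([[465.59667118,   0.        , 252.90497786],
       [  0.        , 465.59667118, 185.64441207],
       [  0.        ,   0.        ,   1.        ]]), 'rvec': array([ 0.05682604, -2.82846987,  1.29024345]), 'tvec': array([0.53403868, 0.08619372, 1.39969299])}
top {'K': array([[435.25012225,   0.        , 261.30149892],
       [  0.        , 435.25012225, 198.61593553],
       [  0.        ,   0.        ,   1.        ]]), 'rvec': array([ 2.15433129, -2.18283156,  0.12786581]), 'tvec': array([0.07350504, 0.5635183 , 1.34575348])}
wrist {'K': array([[297.31863964,   0.        , 258.55081566],
       [  0.        , 297.31863964, 195.38566804],
       [  0.        ,   0.        ,   1.        ]]), 'rvec': array([-1.58503057, -2.53007128, -0.33455705]), 'tvec': array([ 0.59956626, -0.03325273,  0.37842674])}
```

View pics/side0.png

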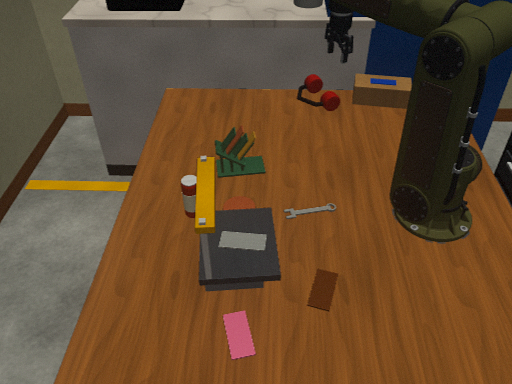

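View pics/top0.png

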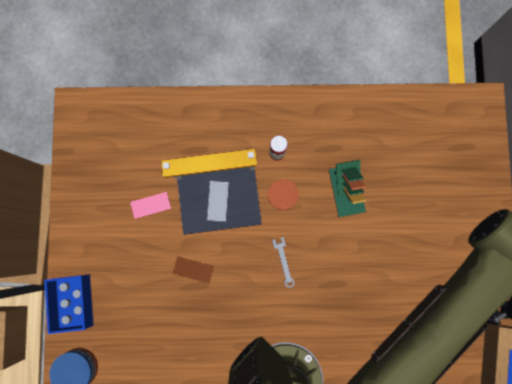

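View pics/wrist0.png

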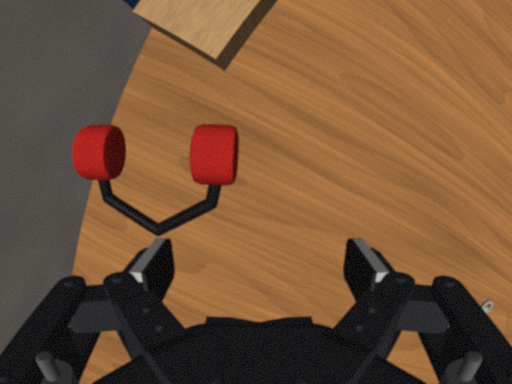

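The steel plate is the grey-white one on the slab, at side (243,241) and top (217,201). Possible confusions are the pink plate (side 239,334; top 150,205) and the brown plate (side 323,290; top 193,269). Both of those lie on the bench and are excluded by colour. Next I check the plate in a close crop.

Run:
```python
import cv2,numpy as np
a=np.load("top0.npz")["p"][:,:,::-1]; b=np.load("side0.npz")["p"][:,:,::-1]
def crop(im,x,y,w,h,s): return cv2.resize(im[y:y+h,x:x+w],None,fx=s,fy=s,interpolation=cv2.INTER_CUBIC)
cv2.imwrite("pics/c1.png",np.hstack([crop(a,155,140,115,100,3.4),crop(a,315,150,65,75,4.5)[:340]]))
cv2.imwrite("pics/c2.png",np.hstack([crop(b,190,110,90,90,4.4)[:396],crop(b,190,190,100,100,3.96)[:396]]))
```

```text
Traceback (most recent call last):
ValueError: all the input array dimensions except for the concatenation axis must match exactly, but along dimension 0, the array at index 0 has size 340 and the array at index 1 has size 338
```

Run:
```python
import cv2,numpy as np
a=np.load("top0.npz")["p"][:,:,::-1]; b=np.load("side0.npz")["p"][:,:,::-1]
def crop(im,x,y,w,h): return cv2.resize(im[y:y+h,x:x+w],(400,400*h//w),interpolation=cv2.INTER_CUBIC)
cv2.imwrite("pics/c1.png",np.hstack([crop(a,160,140,110,110),crop(a,315,155,65,65)]))
cv2.imwrite("pics/c2.png",np.hstack([crop(b,205,120,65,65),crop(b,185,180,110,110)]))
```

```text
(no output)
```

View pics/c1.png

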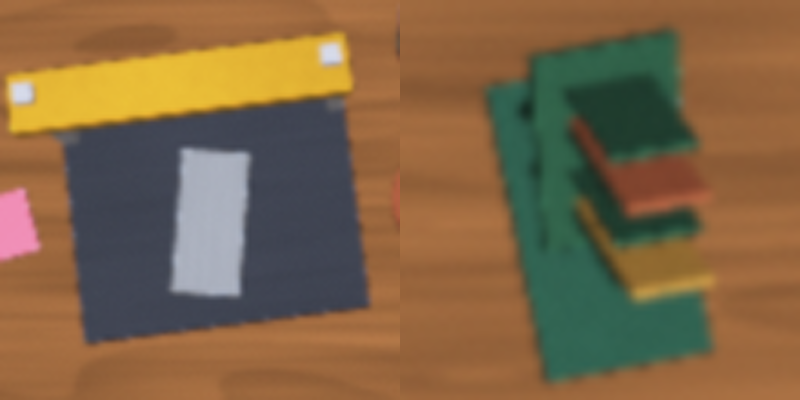

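View pics/c2.png

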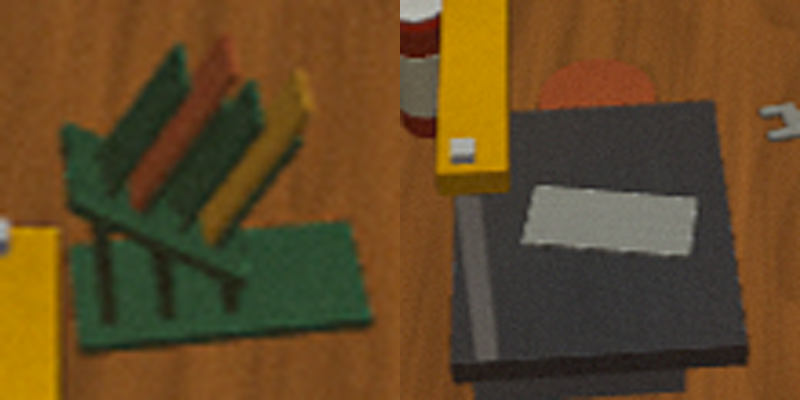

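```bash
cat > h.py <<'E'
import cv2,numpy as np
from scipy.spatial.transform import Rotation as R
def load(n):
    z=np.load(n); return {k:z[k] for k in z.files}
def cam(c):
    Rm=cv2.Rodrigues(c["rvec"])[0]; return Rm, -Rm.T@c["tvec"].ravel()
def rays(c,uv,fish=False):
    uv=np.atleast_2d(np.asarray(uv,float)); K=c["K"]
    x=(uv-K[:2,2])/[K[0,0],K[1,1]]
    if fish:
        r=np.linalg.norm(x,axis=1,keepdims=True)+1e-12
        d=np.hstack([x/r*np.sin(r),np.cos(r)])
    else: d=np.hstack([x,np.ones((len(x),1))])
    Rm,o=cam(c); return o,d@Rm
def onplane(c,uv,z,fish=False):
    o,d=rays(c,uv,fish); return o+d*((z-o[2])/d[:,2:3])
def cloud(c,uv,fish=False):
    uv=np.asarray(uv); dep=c["d"][uv[:,1],uv[:,0]]; Rm,o=cam(c)
    o,d=rays(c,uv,fish); zc=d@Rm.T[:,2]
    return o+d/zc[:,None]*dep[:,None]
def proj(c,P,fish=False):
    Rm,o=cam(c); q=(np.atleast_2d(P)-o)@Rm.T
    if fish:
        r=np.linalg.norm(q[:,:2],axis=1,keepdims=True)+1e-12; x=q[:,:2]/r*np.arctan2(r,q[:,2:3])
    else: x=q[:,:2]/q[:,2:3]
    return x*[c["K"][0,0],c["K"][1,1]]+c["K"][:2,2]
def uvmask(m):
    v,u=np.nonzero(m); return np.stack([u,v],1)
E
python3 - <<'E'
from h import *
for n,roi in (("top",(170,150,265,240)),("side",(190,190,290,290))):
    c=load(n+"0.npz"); p=c["p"]; hsv=cv2.cvtColor(p,cv2.COLOR_RGB2HSV)
    m=np.zeros(p.shape[:2],bool); x0,y0,x1,y1=roi; m[y0:y1,x0:x1]=1
    def rect(mask):
        k=cv2.connectedComponentsWithStats(mask.astype(np.uint8))
        i=1+np.argmax(k[2][1:,4]); mm=k[1]==i
        cs,_=cv2.findContours(mm.astype(np.uint8),0,1); return mm,max(cs,key=cv2.contourArea)
    pl,cp=rect(m&(hsv[...,1]<60)&(hsv[...,2]>125))
    box=cv2.boxPoints(cv2.minAreaRect(cp)); print(n,"plate px",box.round(1).tolist(), pl.sum())
    # area-based centroid
    P=onplane(c,uvmask(pl),.085); print(" centroid",P.mean(0), "ang",)
    ev=np.linalg.svd(P[:,:2]-P[:,:2].mean(0),full_matrices=False); s=ev[1]*np.sqrt(12/len(P)); print(" size",s,"dir",ev[2][0],np.degrees(np.arctan2(ev[2][0][1],ev[2][0][0])))
    print(" depth z",np.median(cloud(c,uvmask(pl))[:,2]))
    sl,cs=rect(m&(hsv[...,2]<100)&(hsv[...,1]<90)|pl)
    ap=cv2.approxPolyDP(cs,4,True)[:,0]; print(" slab",ap.tolist()); print(onplane(c,ap,.08).round(4).tolist())
    ye=m&(hsv[...,0]>20)&(hsv[...,0]<30)&(hsv[...,1]>180)&(hsv[...,2]>150)
    if n=="side": ye=(hsv[...,0]>20)&(hsv[...,0]<30)&(hsv[...,1]>180)&(hsv[...,2]>150); ye[:,:180]=0;ye[:140]=0;ye[240:]=0;ye[:,220:]=0
    else: ye=(hsv[...,0]>20)&(hsv[...,0]<30)&(hsv[...,1]>180)&(hsv[...,2]>150); ye[:140]=0; ye[200:]=0;ye[:,280:]=0
    yy,cy=rect(ye); b=cv2.boxPoints(cv2.minAreaRect(cy)); Z=cloud(c,uvmask(yy)); print(" lamp z",np.median(Z[:,2])); print(onplane(c,b,.267).round(4).tolist())
E
```

```text
top plate px [[206.1999969482422, 220.10000610351562], [209.39999389648438, 180.1999969482422], [228.39999389648438, 181.8000030517578], [225.1999969482422, 221.60000610351562]] 756
 centroid [0.55357329 0.20005559 0.085     ] ang
 size [0.12109346 0.05755358] dir [-0.99710589  0.07602523] 175.63986836070973
 depth z 0.08427839770900536
 slab [[254, 170], [178, 177], [184, 233], [259, 224]]
[[0.6477, 0.0877, 0.08], [0.6288, 0.3206, 0.08], [0.4576, 0.3013, 0.08], [0.4817, 0.0745, 0.08]]
 lamp z 0.26652162169276794
[[0.6433, 0.3309, 0.267], [0.6715, 0.0861, 0.267], [0.6297, 0.0815, 0.267], [0.6018, 0.3253, 0.267]]
side plate px [[219.6999969482422, 246.10000610351562], [220.89999389648438, 230.6999969482422], [265.3999938964844, 234.3000030517578], [264.1000061035156, 249.6999969482422]] 648
 centroid [0.55016917 0.20052088 0.085     ] ang
 size [0.11598728 0.05322186] dir [-0.99565625  0.09310546] 174.65771294766142
 depth z 0.08602784210511016
 slab [[270, 208], [216, 211], [216, 231], [200, 234], [200, 284], [206, 289], [247, 288], [279, 279]]
[[0.4819, 0.0716, 0.08], [0.6332, 0.0887, 0.08], [0.625, 0.1655, 0.08], [0.6666, 0.1779, 0.08], [0.6449, 0.341, 0.08], [0.6287, 0.355, 0.08], [0.5313, 0.3486, 0.08], [0.4554, 0.3194, 0.08]]
 lamp z 0.2680191597915315
[[0.6752, 0.0849, 0.267], [0.6291, 0.0836, 0.267], [0.6015, 0.3304, 0.267], [0.6403, 0.3317, 0.267]]
```

Run:
```python
from h import *
for n,roi in (("top",(320,150,375,225)),("side",(205,118,275,185))):
    c=load(n+"0.npz"); hsv=cv2.cvtColor(c["p"],cv2.COLOR_RGB2HSV)
    m=np.zeros(hsv.shape[:2],bool); x0,y0,x1,y1=roi; m[y0:y1,x0:x1]=1
    g=m&(hsv[...,0]>55)&(hsv[...,0]<95)&(hsv[...,1]>80)
    P=cloud(c,uvmask(g)); b=P[P[:,2]<.02]; print(n,g.sum(),"base z",np.median(b[:,2]),len(b))
    r=cv2.minAreaRect(b[:,:2].astype(np.float32)*1000); print(r, cv2.boxPoints(r).round(1).tolist())
    np.set_printoptions(suppress=True,precision=4)
    for zz in (.03,.05,.07,.09,.11,.13,.15):
        q=P[abs(P[:,2]-zz)<.01]
        if len(q): print(zz,len(q),q.min(0),q.max(0))
    for nm,lo,hi in (("copper",3,13),("brass",14,22)):
        k=m&(hsv[...,0]>=lo)&(hsv[...,0]<=hi)&(hsv[...,1]>110)
        Q=cloud(c,uvmask(k)); Q=Q[Q[:,2]>.06]; 
        if len(Q): print(nm,len(Q),Q.mean(0),Q.min(0),Q.max(0))
    print("raw depth noise", np.std(c["d"][300:310,300:310]-cv2.blur(c["d"],(5,5))[300:310,300:310]))
```

```text
top 1056 base z 0.007514553813128488 511
((591.515380859375, -208.508544921875), (156.0092315673828, 84.1753158569336), 11.587109565734863) [[506.6000061035156, -182.89999389648438], [523.5999755859375, -265.3999938964844], [676.4000244140625, -234.10000610351562], [659.5, -151.60000610351562]]
0.03 22 [ 0.5719 -0.1986  0.0224] [ 0.6509 -0.1704  0.0398]
0.05 60 [ 0.5778 -0.1945  0.0403] [ 0.6134 -0.1705  0.0598]
0.07 76 [ 0.5978 -0.2366  0.0602] [ 0.6537 -0.1645  0.0799]
0.09 198 [ 0.5558 -0.2353  0.08  ] [ 0.6691 -0.1629  0.0997]
0.11 77 [ 0.545  -0.227   0.1004] [ 0.6435 -0.1813  0.1198]
0.13 69 [ 0.5667 -0.232   0.12  ] [ 0.6308 -0.1866  0.1399]
0.15 38 [ 0.6019 -0.2241  0.1402] [ 0.6155 -0.1882  0.1564]
copper 153 [ 0.5813 -0.1898  0.2189] [ 0.4136 -0.2335  0.0824] [0.6284 0.078  1.3989]
brass 144 [ 0.5606 -0.2127  0.122 ] [ 0.4136 -0.2378  0.0606] [0.676  0.078  1.3989]
raw depth noise 0.0025131493
side 700 base z 0.008913037317769212 536
((587.8838500976562, -207.77899169921875), (154.97470092773438, 93.40170288085938), 8.49560832977295) [[504.29998779296875, -173.0], [518.0999755859375, -265.3999938964844], [671.4000244140625, -242.5], [657.5999755859375, -150.10000610351562]]
0.03 8 [ 0.5722 -0.2189  0.0337] [ 0.5777 -0.1771  0.0398]
0.05 35 [ 0.5726 -0.2045  0.0401] [ 0.6073 -0.1717  0.0599]
0.07 38 [ 0.6068 -0.2153  0.0605] [ 0.6372 -0.1672  0.0799]
0.09 62 [ 0.6317 -0.2314  0.0807] [ 0.6659 -0.159   0.0993]
0.11 3 [ 0.5707 -0.1938  0.1006] [ 0.661  -0.1647  0.1166]
0.13 8 [ 0.5641 -0.2234  0.1233] [ 0.6233 -0.1897  0.1304]
0.15 7 [ 0.6014 -0.2155  0.1427] [ 0.6128 -0.1927  0.1551]
copper 156 [ 0.5979 -0.1766  0.1406] [ 0.4729 -0.2353  0.0778] [0.6314 1.024  0.9897]
brass 477 [0.6048 0.0229 0.2203] [ 0.4729 -0.2384  0.0603] [0.6726 1.024  0.9897]
raw depth noise 0.006758862
```

```bash
cat >> h.py <<'E'
def toolq(lean,yaw,flip=False,roll=0):
    """tool z = down & away (lean deg from vertical) at heading yaw deg; tool y horizontal"""
    t,w=np.radians(lean),np.radians(yaw)
    z=np.array([np.sin(t)*np.cos(w),np.sin(t)*np.sin(w),-np.cos(t)])
    y=np.array([-np.sin(w),np.cos(w),0])*(-1 if flip else 1)
    return R.from_matrix(np.stack([np.cross(y,z),y,z],1))
E
python3 - <<'E'
from h import *
from rig import manip
c=load("wrist0.npz"); s=manip.state(); Rm,o=cam(c)
T=R.from_quat(s["tool_rot"]); print("cam in tool",T.inv().apply(o-s["ee_pos"])); print("cam axes in tool\n",(T.inv().as_matrix()@Rm.T).round(3)); print(T.as_matrix().round(2))
for nm,p,l,w in (("rackview",[.50,-.23,.28],35,10),("hook",[.63,.2,.105],40,-5),("hook2",[.63,.2,.105],35,6),("pre",[.56,.2,.19],40,-5),("pick",[.44,.21,.083],55,-5),("pickpre",[.36,.22,.14],55,-5),("pick60",[.44,.21,.083],70,-5),("ins",[.57,-.21,.17],0,10),("ins20",[.57,-.21,.17],20,10),("ins35",[.57,-.21,.17],35,10),("ins0up",[.52,-.21,.26],0,10)):
    for f in (0,1):
        q=manip.solve_ik(p,toolq(l,w,f).as_quat()); print(nm,f,None if q is None else q.round(2))
E
```

```text
cam in tool [ 0.06538265 -0.00029366 -0.15082682]
cam axes in tool
 [[ 0.001 -0.966 -0.259]
 [ 1.     0.001  0.001]
 [-0.    -0.259  0.966]]
[[-0.9  -0.44 -0.  ]
 [-0.44  0.9   0.  ]
 [ 0.    0.   -1.  ]]
rackview 0 [-0.23 -0.52 -0.31 -0.24 -1.22 -1.15]
rackview 1 [-0.23 -0.52 -0.31 -0.24 -1.22  1.99]
hook 0 None
hook 1 [ 0.79 -0.27 -0.82  0.84 -0.72  0.13]
hook2 0 [ 0.76 -0.28 -0.73  0.57 -0.7  -2.59]
hook2 1 [ 0.76 -0.28 -0.73  0.57 -0.7   0.55]
pre 0 [ 0.96 -0.51 -0.81  0.72 -1.01 -2.94]
pre 1 [ 0.96 -0.51 -0.81  0.72 -1.01  0.2 ]
pick 0 None
pick 1 None
pickpre 0 None
pickpre 1 None
pick60 0 None
pick60 1 None
ins 0 [-0.02  0.06  0.01  0.   -1.52 -1.37]
ins 1 [-0.02  0.06  0.01  0.   -1.52  1.77]
ins20 0 [-0.08 -0.21 -0.25 -0.09 -1.19 -1.3 ]
ins20 1 [-0.08 -0.21 -0.25 -0.09 -1.19  1.84]
ins35 0 [-0.14 -0.38 -0.42 -0.22 -0.96 -1.18]
ins35 1 [-0.14 -0.38 -0.42 -0.22 -0.96  1.96]
ins0up 0 [-0.03 -0.06  0.06  0.   -1.68 -1.37]
ins0up 1 [-0.03 -0.06  0.06  0.   -1.68  1.77]
```

Run:
```python
from h import *
from rig import manip
for nm,p in (("pick",[.44,.205,.083]),("pickpre",[.40,.205,.11]),("hook",[.63,.2,.105])):
  for w in (-5,0,6,15):
    for f in (0,1):
        print(nm,w,f,[ (l,q.round(2).tolist()[3:]) if l in(0,30,40) else l for l in range(-20,80,5) for q in [manip.solve_ik(p,toolq(l,w,f).as_quat())] if q is not None])
```

```text
pick -5 0 [-20, -15, -10, -5, (0, [0.0, -1.38, -2.51]), 5, 10, 15, 20, 25]
pick -5 1 [-20, -15, -10, -5, (0, [0.0, -1.38, 0.63]), 5, 10, 15, 20, 25, (30, [0.55, -1.17, 0.08])]
pick 0 0 [-20, -15, -10, -5, (0, [0.0, -1.38, -2.42]), 5, 10, 15, 20, 25, (30, [0.54, -1.14, -2.96])]
pick 0 1 [-20, -15, -10, -5, (0, [0.0, -1.38, 0.72]), 5, 10, 15, 20, 25, (30, [0.54, -1.14, 0.18])]
pick 6 0 [-20, -15, -10, -5, (0, [0.0, -1.38, -2.32]), 5, 10, 15, 20, 25, (30, [0.51, -1.1, -2.83])]
pick 6 1 [-20, -15, -10, -5, (0, [0.0, -1.38, 0.82]), 5, 10, 15, 20, 25, (30, [0.51, -1.1, 0.32])]
pick 15 0 [-20, -15, -10, -5, (0, [0.0, -1.38, -2.16]), 5, 10, 15, 20, 25, (30, [0.46, -1.06, -2.61])]
pick 15 1 [-20, -15, -10, -5, (0, [0.0, -1.38, 0.98]), 5, 10, 15, 20, 25, (30, [0.46, -1.06, 0.53])]
pickpre -5 0 [-20, -15, -10, -5, (0, [0.0, -1.46, -2.58]), 5, 10, 15, 20]
pickpre -5 1 [-20, -15, -10, -5, (0, [0.0, -1.46, 0.56]), 5, 10, 15, 20, 25, (30, [0.53, -1.34, 0.02])]
pickpre 0 0 [-20, -15, -10, -5, (0, [0.0, -1.46, -2.5]), 5, 10, 15, 20, 25]
pickpre 0 1 [-20, -15, -10, -5, (0, [0.0, -1.46, 0.64]), 5, 10, 
[... 861 characters left out ...]
ook 0 1 [-20, -15, -10, -5, (0, [0.0, -1.42, 0.96]), 5, 10, 15, 20, 25, (30, [0.49, -0.83, 0.52]), 35, (40, [0.81, -0.66, 0.24]), 45, 50, 70, 75]
hook 6 0 [-20, -15, -10, -5, (0, [0.0, -1.42, -2.08]), 5, 10, 15, 20, 25, (30, [0.43, -0.8, -2.46]), 35, (40, [0.75, -0.6, -2.74]), 45]
hook 6 1 [-20, -15, -10, -5, (0, [0.0, -1.42, 1.07]), 5, 10, 15, 20, 25, (30, [0.43, -0.8, 0.68]), 35, (40, [0.75, -0.6, 0.4]), 45, 50]
hook 15 0 [-20, -15, -10, -5, (0, [0.0, -1.42, -1.92]), 5, 10, 15, 20, 25, (30, [0.32, -0.77, -2.21]), 35, (40, [0.59, -0.53, -2.45]), 45, 50]
hook 15 1 [-20, -15, -10, -5, (0, [0.0, -1.42, 1.22]), 5, 10, 15, 20, 25, (30, [0.32, -0.77, 0.93]), 35, (40, [0.59, -0.53, 0.69]), 45, 50]
```

Run:
```python
from h import *
from rig import manip
manip.reach([.515,-.22,.25],toolq(20,10,0).as_quat())
c=manip.calibration("wrist"); p,d=manip.snapshot("wrist"); print(manip.state()["time"],manip.state()["ee_pos"])
np.savez("wrist1.npz",p=p,d=d,**{k:np.array(v) for k,v in c.items()})
cv2.imwrite("pics/wrist1.png",cv2.resize(p[:,:,::-1],(768,576)))
```

```text
1.6917 [ 0.51478635 -0.22074024  0.24984137]
```

View pics/wrist1.png

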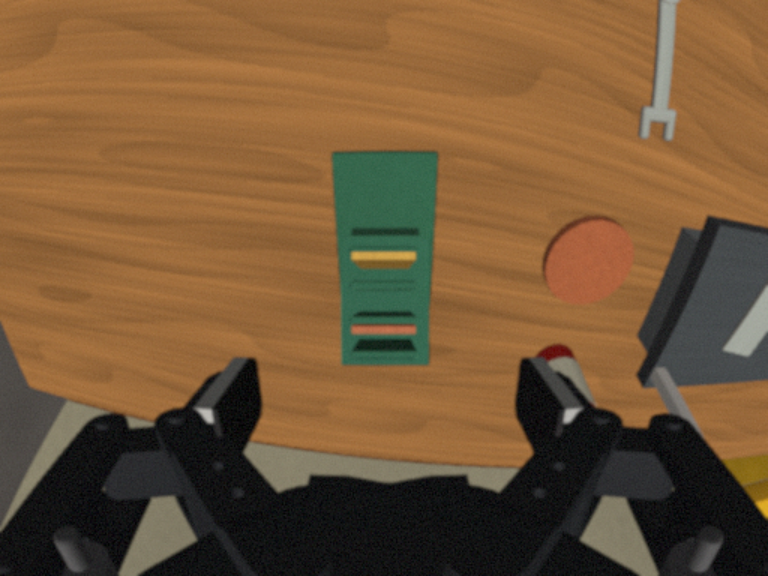

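Run:
```python
from h import *
c=load("wrist1.npz"); p=c["p"]
cv2.imwrite("pics/w1c.png",cv2.resize(p[95:250,215:300,::-1],None,fx=3.8*2*.5,fy=3.8,interpolation=cv2.INTER_CUBIC))
cv2.imwrite("pics/w1d.png",cv2.resize(p[140:245,220:300,::-1],(600,600*105//80*0+600),interpolation=cv2.INTER_CUBIC))
```

```text
(no output)
```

View pics/w1d.png

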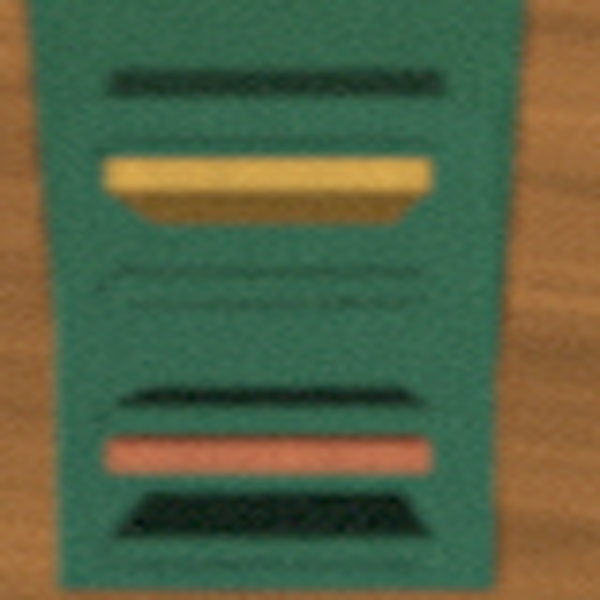

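Run:
```python
from h import *
np.set_printoptions(suppress=True,precision=4)
c=load("wrist1.npz"); hsv=cv2.cvtColor(c["p"],cv2.COLOR_RGB2HSV)
roi=np.zeros(hsv.shape[:2],bool); roi[140:245,228:285]=1
ctr=[]
for nm,lo,hi,z,vr in (("brass",17,24,.133,(165,175)),("copper",4,14,.1594,(213,226))):
    m=roi&(hsv[...,0]>=lo)&(hsv[...,0]<=hi)&(hsv[...,1]>100)&(hsv[...,2]>125); m[:vr[0]]=0;m[vr[1]:]=0
    r=cv2.minAreaRect(uvmask(m).astype(np.float32)); uv=uvmask(m)
    # subpixel: weighted area
    mu=uv.mean(0); P=onplane(c,uv,z,True); ctr.append(mu)
    L=np.array([[uv[uv[:,0]==u,1].mean()] for u in range(236,276)]).ravel(); k=np.polyfit(np.arange(236,276),L,1)
    e=onplane(c,[[236,np.polyval(k,236)],[275,np.polyval(k,275)]],z,True); dd=e[0]-e[1]
    print(nm,len(uv),r[1],mu,onplane(c,mu,z,True), "width(y)",np.ptp(P[:,1]),"yaw",np.degrees(np.arctan2(-dd[0],dd[1])), "depth pt",np.median(cloud(c,uv,True),0))
o,d=rays(c,[[255.9,v] for v in (164.5,187.25,193.4,210.9,233.6)],True)
yaw=np.radians(10); xs=np.array([.819*np.cos(yaw),.819*np.sin(yaw),.574]);zs=np.array([-.574*np.cos(yaw),-.574*np.sin(yaw),.819])
b=onplane(c,ctr[0],.133,True)[0]; k=onplane(c,ctr[1],.1594,True)[0]
print("sep",np.linalg.norm(k-b),(k-b)@xs,(k-b)@zs)
org=(b+k)/2-zs*.098; print("origin if d=0",org)
# wall edges intersect plane slot z=80
for oi,t in zip(d,(-37,-14,-9,9,32)):
    n=zs; P=o+oi*(((org+zs*.08-o)@n)/(oi@n)); print(t,((P-org)@xs*1000).round(2))
```

```text
brass 269 (6.0, 42.0) [255.3086 170.6468] [[ 0.5398 -0.2194  0.133 ]] width(y) 0.038961684909911504 yaw -170.34487829808398 depth pt [ 0.5421 -0.219   0.1292]
copper 243 (41.99999237060547, 4.999999046325684) [255.2675 219.3704] [[ 0.5753 -0.2132  0.1594]] width(y) 0.03854758094437202 yaw -169.96542251954494 depth pt [ 0.5783 -0.2129  0.1557]
sep 0.04470901133779264 0.044705041338944075 0.0009103334205690468
origin if d=0 [ 0.6129 -0.2065  0.0659]
-37 -29.88
-14 -7.57
-9 -1.56
9 15.53
32 37.87
```

Run:
```python
from h import *
np.set_printoptions(suppress=True,precision=4)
c=load("wrist1.npz"); dl=-.0065; yaw=np.radians(9.85); s,k_=np.sin(np.radians(35)),np.cos(np.radians(35))
h=np.array([np.cos(yaw),np.sin(yaw),0]); xs=k_*h+[0,0,s]; zs=-s*h+[0,0,k_]; ys=np.array([-np.sin(yaw),np.cos(yaw),0])
b=onplane(c,[255.45,170.65],.066+s*(-.023+dl)+k_*.098,True)[0]; k=onplane(c,[255.4,219.6],.066+s*(.023+dl)+k_*.098,True)[0]
print(b,k,(k-b)@xs,(k-b)@ys)
org=(b+k)/2-zs*.098-xs*dl; print("origin",org)
o,d=rays(c,[[255.4,v] for v in (164.5,187.25,193.4,210.9,233.6)],True)
for oi,t in zip(d,(-37,-14,-9,9,32)):
    P=o+oi*(((org+zs*.08-o)@zs)/(oi@zs)); print(t,((P-org)@xs*1000).round(2),((P-org)@ys*1000).round(2))
# check with top & side overlays
pts=[org+xs*x/1e3+ys*y/1e3+zs*z/1e3 for x,y,z in [(-9,22,80),(-9,-22,80),(9,22,80),(9,-22,80),(37,22,80),(37,-22,80),(16.5,20,98),(16.5,-20,98),(-29.5,20,98),(-29.5,-20,98),(-55,37.5,0),(55,37.5,0)]]
for n,(x,y,w) in (("top",(315,155,65)),("side",(205,120,65))):
    cc=load(n+"0.npz"); im=cv2.resize(cc["p"][y:y+w,x:x+w,::-1],(520,520),interpolation=cv2.INTER_CUBIC)
    for q,col in zip(proj(cc,np.array(pts)),[(255,255,255)]*6+[(255,0,255)]*4+[(255,255,0)]*2):
        cv2.circle(im,tuple(((q-[x,y]+.5)*520/w).astype(int)),3,col,-1)
    cv2.imwrite(f"pics/ov_{n}.png",im)
a=np.hstack([cv2.imread("pics/ov_top.png"),cv2.imread("pics/ov_side.png")]); cv2.imwrite("pics/ov.png",cv2.resize(a,(800,400)))
```

```text
[ 0.5419 -0.219   0.1294] [ 0.5786 -0.2125  0.1557] 0.04565728059507993 8.346461640407943e-05
origin [ 0.6208 -0.2052  0.066 ]
-37 -36.97 -0.28
-14 -14.31 -0.21
-9 -8.22 -0.19
9 9.14 -0.14
32 31.84 -0.09
```

View pics/ov.png

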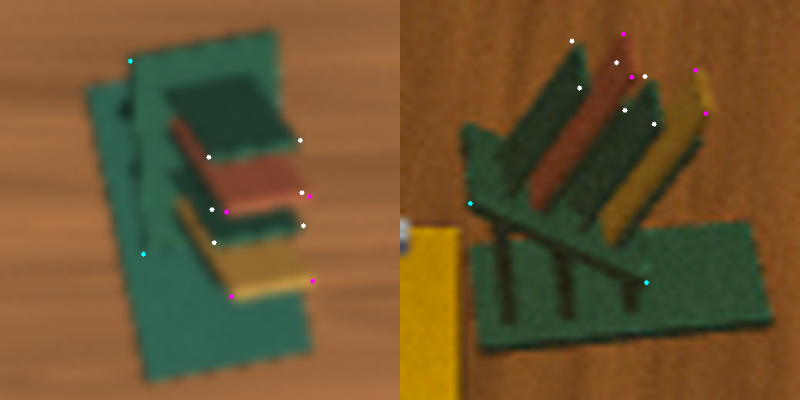

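Run:
```python
from h import *
from rig import manip
T=toolq(38,3,0); z=T.as_matrix()[:,2]
tgt=np.array([.626,.1953,.108])
for k in (0,.05,.1,.13): 
    q=manip.solve_ik(tgt-z*k,T.as_quat()); print(k,None if q is None else q.round(2))
q=manip.solve_ik(tgt+[-.075,.005,0],T.as_quat()); print(q)
manip.reach(tgt-z*.13,T.as_quat())
c=manip.calibration("wrist"); p,d=manip.snapshot("wrist"); print(manip.state()["time"],manip.state()["ee_pos"])
np.savez("wrist2.npz",p=p,d=d,**{k:np.array(v) for k,v in c.items()})
cv2.imwrite("pics/wrist2.png",cv2.resize(p[:,:,::-1],(768,576)))
```

```text
0 [ 0.77 -0.32 -0.81  0.7  -0.68 -2.75]
0.05 [ 0.83 -0.44 -0.81  0.65 -0.81 -2.72]
0.1 [ 0.91 -0.54 -0.8   0.61 -0.94 -2.7 ]
0.13 [ 0.95 -0.6  -0.79  0.6  -1.02 -2.7 ]
[ 0.91918957 -0.532162   -0.95538458  0.70208695 -0.81349459 -2.84528996]
3.275 [0.54648106 0.19027391 0.21082301]
```

View pics/wrist2.png

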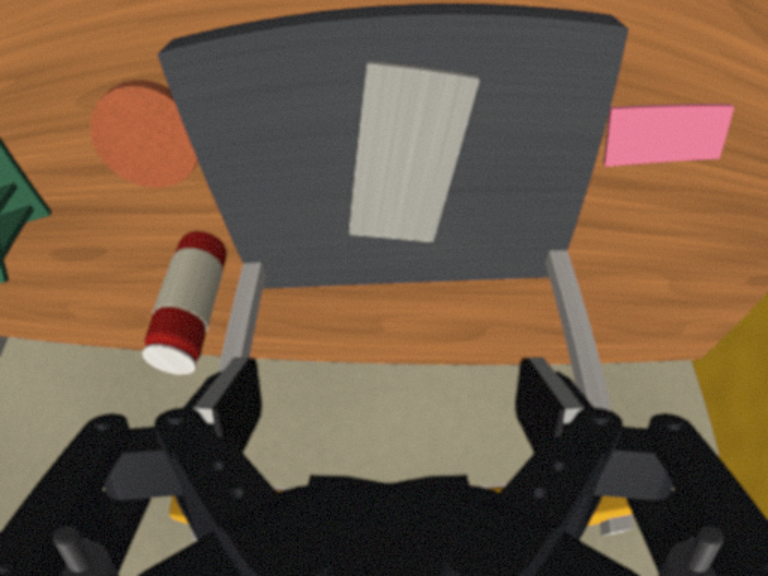

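Run:
```python
from h import *
np.set_printoptions(suppress=True,precision=4)
c=load("wrist2.npz")
hsv=cv2.cvtColor(c["p"],cv2.COLOR_RGB2HSV); m=(hsv[...,2]>120)&(hsv[...,1]<70); m[:35]=0;m[170:]=0;m[:,:225]=0;m[:,330:]=0
uv=uvmask(m); k=cv2.minAreaRect(onplane(c,uv,.085,True)[:,:2].astype(np.float32)*1000); print(len(uv),k,cv2.boxPoints(k).round(1).tolist())
print(onplane(c,np.array([[368,63],[479,78],[434,242],[349,235]])/1.5,.085,True))
print(onplane(c,np.array([[162,52],[625,27],[567,249],[265,287],[400,12]])/1.5,.08,True))
print("depth z plate",np.median(cloud(c,uv,True)[:,2]))
```

```text
7660 ((553.061767578125, 200.28395080566406), (56.27385711669922, 120.94825744628906), 85.56189727783203) [[490.6000061035156, 176.89999389648438], [611.2000122070312, 167.60000610351562], [615.5, 223.6999969482422], [494.8999938964844, 233.0]]
[[0.4913 0.178  0.085 ]
 [0.4952 0.2326 0.085 ]
 [0.6152 0.2247 0.085 ]
 [0.6115 0.1683 0.085 ]]
[[0.4816 0.0715 0.08  ]
 [0.4542 0.3035 0.08  ]
 [0.6199 0.3245 0.08  ]
 [0.677  0.1005 0.08  ]
 [0.4655 0.1917 0.08  ]]
depth z plate 0.0849818861028366
```

Run:
```python
from h import *
from rig import manip
T=toolq(38,3,0); z=T.as_matrix()[:,2]
tgt=np.array([.625,.1957,.113])
manip.grip(.022,40); print(manip.state()["opening"],manip.state()["time"])
manip.line_to(tgt-z*.12,T.as_quat(),feed=.2)
manip.line_to(tgt,feed=.12)
r=manip.line_to([.625,.1957,.095],feed=.02,max_force=5)
s=manip.state(); print(r,s["ee_pos"],s["ft_force"],s["time"])
c=manip.calibration("wrist"); p,d=manip.snapshot("wrist")
np.savez("wrist3.npz",p=p,d=d,**{k:np.array(v) for k,v in c.items()})
cv2.imwrite("pics/wrist3.png",p[:,:,::-1])
p,d=manip.snapshot("side"); cv2.imwrite("pics/side3.png",cv2.resize(p[150:300,150:350,::-1],(800,600)))
```

```text
0.02204300441422034 3.9
False [0.62509251 0.19577929 0.09523499] [-0.09382197 -0.8990563  -0.00322849] 6.35
```

View pics/wrist3.png

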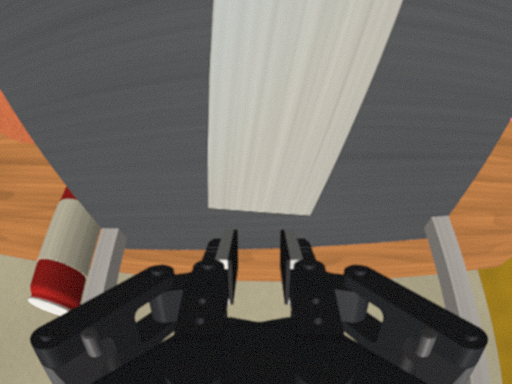

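View pics/side3.png

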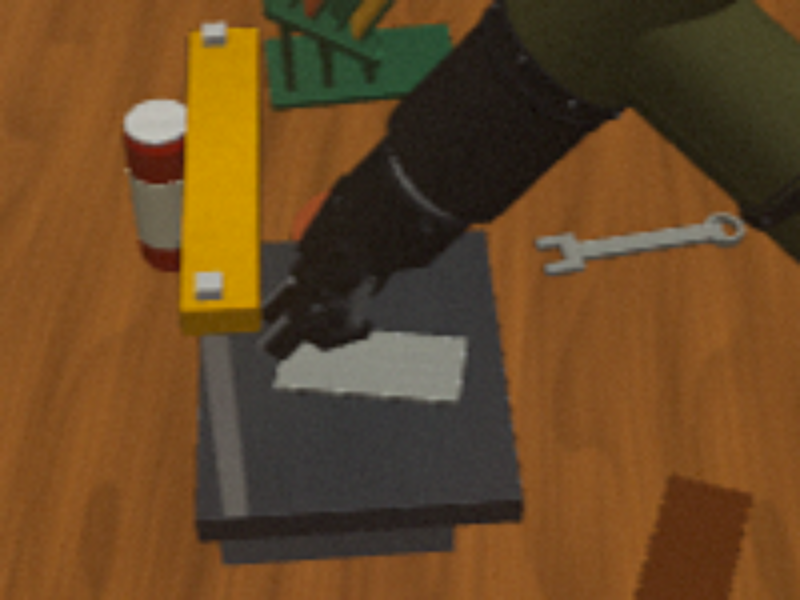

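Run:
```python
from h import *
from rig import manip
r=manip.line_to([.627,.1957,.079],feed=.02,max_force=4)
s=manip.state(); print(r,s["ee_pos"],s["ft_force"],s["time"])
p,d=manip.snapshot("wrist")
cv2.imwrite("pics/wrist4.png",cv2.resize(p[150:330,150:390,::-1],(800,600)))
```

```text
True [0.62674    0.19584174 0.08346747] [-0.83810149 -0.29202154  3.6865661 ] 7.0583
```

View pics/wrist4.png

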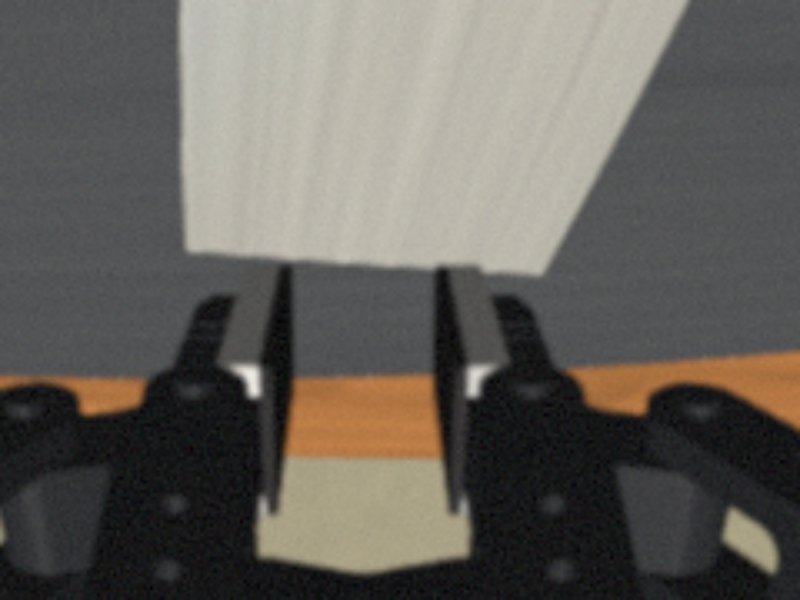

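Run:
```python
from h import *
from rig import manip
np.set_printoptions(suppress=True,precision=4)
s=manip.state(); T=R.from_quat(s["tool_rot"]); print(T.as_matrix(),s["opening"])
c=manip.calibration("wrist"); p,d=manip.snapshot("wrist"); c={**c,"p":p,"d":d}
np.savez("wrist4.npz",**{k:np.array(v) for k,v in c.items()})
f=800/240
for X,Y in ((280,272),(270,290),(455,275),(470,290),(460,320),(480,345),(350,200),(350,290),(480,375),(245,372)):
    u,v=int(150+X/f),int(150+Y/f)
    P=cloud(c,np.array([[u,v]]),True)[0]; print((X,Y),P, "tool",T.inv().apply(P-s["ee_pos"]).round(4))
```

```text
[[-0.7864 -0.0526  0.6154]
 [-0.0414  0.9986  0.0325]
 [-0.6163  0.     -0.7875]] 0.022150270797510807
(280, 272) [0.6096 0.1828 0.0886] tool [ 0.0107 -0.0121 -0.015 ]
(270, 290) [0.6039 0.1818 0.0952] tool [ 0.0112 -0.0129 -0.0237]
(455, 275) [0.6078 0.2082 0.0895] tool [ 0.0106  0.0134 -0.016 ]
(470, 290) [0.6038 0.2098 0.0945] tool [ 0.0106  0.0152 -0.0223]
(460, 320) [0.5979 0.2072 0.1023] tool [ 0.0106  0.0128 -0.0322]
(480, 345) [0.5944 0.209  0.1074] tool [ 0.0101  0.0148 -0.0383]
(350, 200) [0.5956 0.1925 0.0852] tool [ 0.0235 -0.0017 -0.0207]
(350, 290) [0.6303 0.194  0.0802] tool [-0.0008 -0.0021  0.0047]
(480, 375) [0.5903 0.208  0.1134] tool [ 0.0096  0.0141 -0.0456]
(245, 372) [0.591  0.1798 0.1134] tool [ 0.0103 -0.0142 -0.0461]
```

Run:
```python
from h import *
np.set_printoptions(suppress=True,precision=4)
A=np.array([[ 0.001,-0.966,-0.259],[1,.001,.001],[0,-.259,.966]]); t=np.array([.06538,-.0003,-.15083])
for n in ("wrist2","wrist3","wrist4"):
    c=load(n+".npz"); Rm,o=cam(c)
    uv=uvmask(np.ones(c["d"].shape,bool)); P=cloud(c,uv,True); Q=((P-o)@Rm.T)@A.T+t; dep=c["d"][uv[:,1],uv[:,0]]
    k=(dep>0)&(abs(Q[:,0])<.016)&(abs(Q[:,1])<.07)&(Q[:,2]>-.06)&(Q[:,2]<.05)
    dark=c["p"][uv[:,1],uv[:,0]].max(1)<90
    for sgn in (1,-1):
        q=Q[k&dark&(Q[:,1]*sgn>0)&(Q[:,0]>.004)]; u=uv[k&dark&(Q[:,1]*sgn>0)&(Q[:,0]>.004)]
        i=np.argsort(q[:,2])[-6:]; print(n,sgn,len(q)); print(q[i],u[i].tolist())
```

```text
wrist2 1 1117
[[ 0.0061  0.0429 -0.0229]
 [ 0.0066  0.0423 -0.0227]
 [ 0.007   0.0429 -0.0225]
 [ 0.0074  0.043  -0.022 ]
 [ 0.0052  0.0427 -0.0219]
 [ 0.0051  0.0431 -0.0207]] [[347, 245], [346, 244], [347, 243], [347, 242], [346, 246], [346, 245]]
wrist2 -1 1110
[[ 0.0085 -0.0428 -0.0235]
 [ 0.0052 -0.0426 -0.0234]
 [ 0.0063 -0.0425 -0.0234]
 [ 0.0047 -0.0427 -0.0233]
 [ 0.0056 -0.0427 -0.0231]
 [ 0.0084 -0.0431 -0.0222]] [[170, 241], [171, 247], [171, 245], [171, 248], [171, 246], [170, 240]]
wrist3 1 2297
[[0.004  0.0618 0.0167]
 [0.0049 0.0467 0.0168]
 [0.0044 0.0354 0.0168]
 [0.0041 0.0533 0.0169]
 [0.0042 0.0417 0.0169]
 [0.0042 0.0423 0.017 ]] [[358, 221], [335, 220], [317, 221], [345, 221], [327, 221], [328, 221]]
wrist3 -1 2550
[[ 0.0041 -0.054   0.0164]
 [ 0.0041 -0.0496  0.0167]
 [ 0.0042 -0.0464  0.0167]
 [ 0.0043 -0.0394  0.0168]
 [ 0.0042 -0.0375  0.0169]
 [ 0.004  -0.044   0.0173]] [[171, 221], [178, 221], [183, 221], [194, 221], [197, 221], [187, 221]]
wrist4 1 2494
[[0.0045 0.0319 0.0016]
 [0.0046 0.0599 0.0016]
 [0.0045 0.0618 0.0017]
 [0.0042 0.0695 0.0017]
 [0.0042 0.0472 0.0018]
 [0.0056 0.0618 0.002 ]] [[316, 230], [363, 229], [366, 229], [378, 229], [342, 230], [366, 227]]
wrist4 -1 2702
[[ 0.0042 -0.0004  0.0015]
 [ 0.0043 -0.0652  0.0015]
 [ 0.0044 -0.0627  0.0015]
 [ 0.004  -0.0232  0.0016]
 [ 0.0042 -0.0468  0.0016]
 [ 0.0043 -0.0415  0.0017]] [[258, 231], [146, 229], [150, 229], [217, 231], [176, 230], [185, 230]]
```

Run:
```python
from h import *
np.set_printoptions(suppress=True,precision=4)
A=np.array([[ 0.001,-0.966,-0.259],[1,.001,.001],[0,-.259,.966]]); t=np.array([.06538,-.0003,-.15083])
c=load("wrist3.npz"); Rm,o=cam(c)
for u in (281,283,285):
    uv=np.array([[u,v] for v in range(226,244,1)]); Q=((cloud(c,uv,True)-o)@Rm.T)@A.T+t
    print(u); print(np.c_[uv[:,1],Q].round(4)[:12].tolist())
c3=c;c=load("wrist4.npz")
for n,c in(("3",c3),("4",c)):
    hsv=cv2.cvtColor(c["p"],cv2.COLOR_RGB2HSV); m=(hsv[...,2]>120)&(hsv[...,1]<70);m[226:]=0;m[:,:190]=0;m[:,405:]=0
    Q=onplane(c,uvmask(m),.085,True); print(n,len(Q)); 
    for y in (.18,.19,.2,.21): print(y,Q[abs(Q[:,1]-y)<.002][:,0].max())
```

```text
281
[[226.0, 0.0005, 0.0136, 0.0189], [227.0, -0.0006, 0.0137, 0.0201], [228.0, -0.0016, 0.0138, 0.0209], [229.0, -0.0024, 0.0139, 0.0212], [230.0, 0.0106, 0.0111, -0.0131], [231.0, 0.0105, 0.011, -0.0142], [232.0, 0.0104, 0.0109, -0.0154], [233.0, 0.0103, 0.0108, -0.0164], [234.0, 0.0094, 0.0109, -0.0154], [235.0, 0.0087, 0.011, -0.0151], [236.0, 0.0088, 0.0109, -0.0165], [237.0, 0.0079, 0.0109, -0.0156]]
283
[[226.0, 0.0002, 0.0149, 0.0198], [227.0, 0.0001, 0.0148, 0.0184], [228.0, -0.0015, 0.015, 0.0206], [229.0, -0.0021, 0.0151, 0.0206], [230.0, 0.011, 0.012, -0.0141], [231.0, 0.0105, 0.012, -0.0142], [232.0, 0.0104, 0.0119, -0.0153], [233.0, 0.0103, 0.0118, -0.0164], [234.0, 0.0108, 0.0116, -0.0187], [235.0, 0.0107, 0.0115, -0.0197], [236.0, 0.0106, 0.0115, -0.0207], [237.0, 0.011, 0.0113, -0.023]]
285
[[226.0, 0.0005, 0.0161, 0.0189], [227.0, -0.0005, 0.0162, 0.0198], [228.0, -0.0009, 0.0161, 0.0191], [229.0, -0.0022, 0.0163, 0.0209], [230.0, 0.0107, 0.013, -0.0133], [231.0, 0.0109, 0.0129, -0.0151], [232.0, 0.0104, 0.0129, -0.0154], [233.0, 0.0104, 0.0128, -0.0166], [234.0, 0.0106, 0.0126, -0.0184], [235.0, 0.0106, 0.0125, -0.0197], [236.0, 0.0108, 0.0124, -0.0213], [237.0, 0.0113, 0.0121, -0.0238]]
3 32084
0.18 0.6124642960839697
0.19 0.6129563755799752
0.2 0.6133651760958637
0.21 0.6147496040080911
4 37754
0.18 0.6102207832197377
0.19 0.6095764377522496
0.2 0.609022286391368
0.21 0.6085522605638223
```

Run:
```python
from h import *
from rig import manip
T=toolq(38,3,0); z=T.as_matrix()[:,2]
for p in ([.6405,.197,.078],[.6405,.197,.095],[.566,.203,.08]): print(manip.solve_ik(p,T.as_quat()))
manip.line_to([.622,.196,.096],feed=.08)
manip.line_to([.641,.197,.096],feed=.08)
r=manip.line_to([.641,.197,.071],feed=.02,max_force=4)
s=manip.state(); print(r,s["ee_pos"],s["ft_force"],s["time"])
p,d=manip.snapshot("wrist")
cv2.imwrite("pics/wrist5.png",cv2.resize(p[150:330,150:390,::-1],(800,600)))
```

```text
[ 0.7275168  -0.24898215 -0.81960282  0.76159525 -0.59151583 -2.80319095]
[ 0.73887969 -0.26538277 -0.79284887  0.7241547  -0.62986306 -2.76473875]
[ 0.87325074 -0.45652303 -0.96854974  0.75230512 -0.71988171 -2.88618464]
True [0.64116603 0.19697886 0.07858092] [-1.22632706 -0.14887882  2.93817662] 8.7333
```

View pics/wrist5.png

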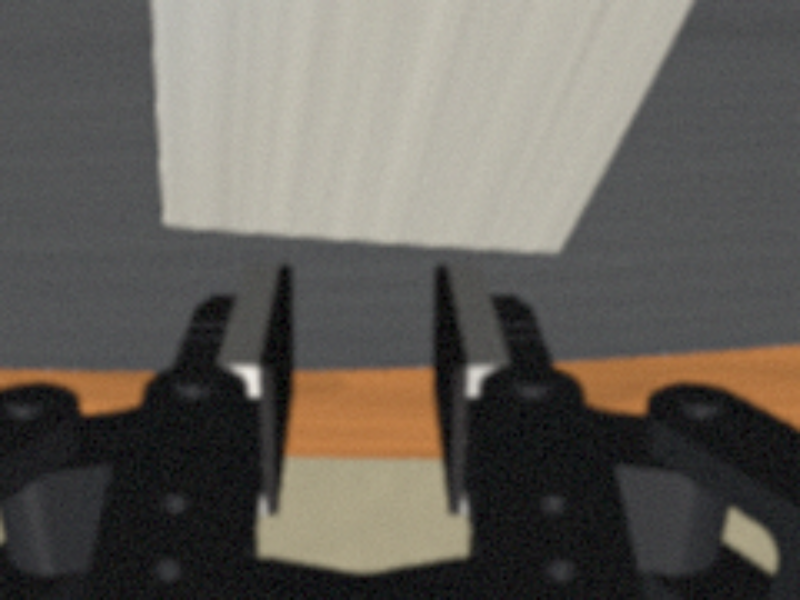

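Run:
```python
from h import *
from rig import manip
manip.line_to([.641,.197,.0800],feed=.05)
r=manip.line_to([.563,.198,.0800],feed=.05)
s=manip.state(); print(r,s["ee_pos"],s["ft_force"],s["time"])
for n in ("top","wrist"):
    c=manip.calibration(n); p,d=manip.snapshot(n)
    np.savez(n+"6.npz",p=p,d=d,**{k:np.array(v) for k,v in c.items()})
    cv2.imwrite(f"pics/{n}6.png",p[:,:,::-1])
```

```text
False [0.56313099 0.19805838 0.08007344] [0.65204449 0.45771968 0.78171771] 10.7417
```

View pics/wrist6.png

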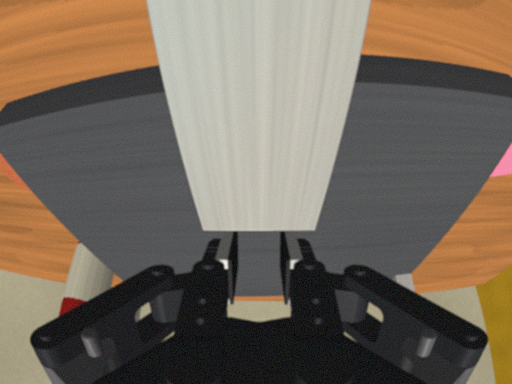

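View pics/top6.png

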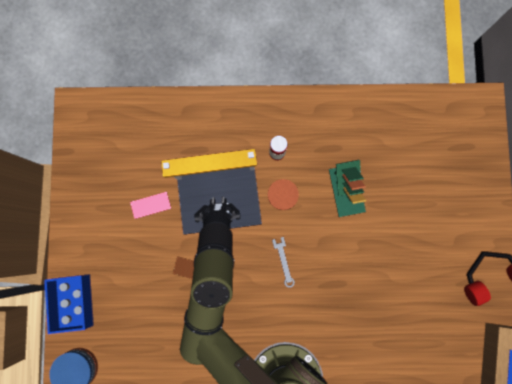

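Run:
```python
from h import *
from rig import manip
np.set_printoptions(suppress=True,precision=4)
c=load("wrist6.npz")
P=onplane(c,[[202.5,231],[315.5,229.5]],.085,True); print(P, np.linalg.norm(P[0]-P[1]))
v=P[1]-P[0]; v/=np.linalg.norm(v); ax=np.array([-v[1],v[0],0]); print("yaw",np.degrees(np.arctan2(-v[0],v[1])), "front end",P.mean(0)-np.array([v[1],-v[0],0])*.12)
E0=onplane(c,[[160,66],[361,57]],.08,True); print("edge at plate",E0)
# pick IK: tool leans
yaw=3
for f in (0,1):
  for l in (20,25,28,30,32,35):
    T=toolq(l,yaw,f); z=T.as_matrix()[:,2]; g=np.array([.437,.199,.0825]); tcp=g+z*.034
    print(f,l,[None if q is None else q.round(2).tolist() for q in (manip.solve_ik(tcp,T.as_quat()),manip.solve_ik(tcp-z*.07,T.as_quat()),manip.solve_ik(tcp+[0,0,.1],T.as_quat()))])
```

```text
[[0.5478 0.1691 0.085 ]
 [0.5432 0.2252 0.085 ]] 0.05623013678558115
yaw 4.673552464585713 front end [0.4259 0.1874 0.085 ]
edge at plate [[0.461  0.1631 0.08  ]
 [0.4547 0.2222 0.08  ]]
0 20 [[1.04, -0.56, -0.87, 0.33, -1.09, -2.69], [1.11, -0.67, -0.81, 0.32, -1.27, -2.7], [1.05, -0.59, -0.7, 0.3, -1.28, -2.63]]
0 25 [[1.09, -0.64, -0.97, 0.43, -1.05, -2.79], [1.18, -0.77, -0.92, 0.41, -1.25, -2.8], [1.1, -0.67, -0.8, 0.4, -1.24, -2.71]]
0 28 [[1.11, -0.68, -1.03, 0.5, -1.03, -2.85], [1.23, -0.83, -0.98, 0.47, -1.25, -2.86], [1.13, -0.72, -0.85, 0.45, -1.22, -2.76]]
0 30 [[1.13, -0.71, -1.07, 0.54, -1.02, -2.89], [1.25, -0.87, -1.03, 0.51, -1.25, -2.9], [1.14, -0.74, -0.89, 0.49, -1.21, -2.79]]
0 32 [None, [1.28, -0.91, -1.07, 0.55, -1.26, -2.94], [1.16, -0.77, -0.93, 0.53, -1.2, -2.82]]
0 35 [None, None, [1.18, -0.81, -0.98, 0.59, -1.18, -2.87]]
1 20 [[1.04, -0.56, -0.87, 0.33, -1.09, 0.45], [1.11, -0.67, -0.81, 0.32, -1.27, 0.44], [1.05, -0.59, -0.7, 0.3, -1.28, 0.51]]
1 25 [[1.09, -0.64, -0.97, 0.43, -1.05, 0.35], [1.18, -0.77, -0.92, 0.41, -1.25, 0.34], [1.1, -0.67, -0.8, 0.4, -1.24, 0.43]]
1 28 [[1.11, -0.68, -1.03, 0.5, -1.03, 0.29], [1.23, -0.83, -0.98, 0.47, -1.25, 0.28], [1.13, -0.72, -0.85, 0.45, -1.22, 0.38]]
1 30 [[1.13, -0.71, -1.07, 0.54, -1.02, 0.25], [1.25, -0.87, -1.03, 0.51, -1.25, 0.24], [1.14, -0.74, -0.89, 0.49, -1.21, 0.35]]
1 32 [None, [1.28, -0.91, -1.07, 0.55, -1.26, 0.21], [1.16, -0.77, -0.93, 0.53, -1.2, 0.32]]
1 35 [None, None, [1.18, -0.81, -0.98, 0.59, -1.18, 0.27]]
```

Run:
```python
from h import *
from rig import manip
np.set_printoptions(suppress=True,precision=4)
T=toolq(38,3,0); z=T.as_matrix()[:,2]
manip.line_to([.571,.198,.082],feed=.06)
manip.line_to(np.array([.571,.198,.082])-z*.10,feed=.2)
# view pose = pre-pick
T=toolq(28,4.7,0); z=T.as_matrix()[:,2]; 
manip.grip(.085)
manip.reach([.42,.187,.25],toolq(20,4.7,0).as_quat()); print(manip.state()["time"])
for n in ("top","wrist"):
    c=manip.calibration(n); p,d=manip.snapshot(n)
    np.savez(n+"7.npz",p=p,d=d,**{k:np.array(v) for k,v in c.items()})
    cv2.imwrite(f"pics/{n}7.png",p[:,:,::-1])
```

```text
12.975
```

View pics/wrist7.png

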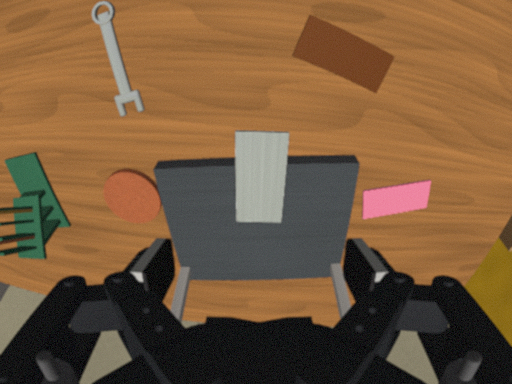

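Run:
```python
from h import *
np.set_printoptions(suppress=True,precision=4)
c=load("wrist7.npz")
cv2.imwrite("pics/w7c.png",cv2.resize(c["p"][120:240,150:365,::-1],(800,446),interpolation=cv2.INTER_CUBIC))
hsv=cv2.cvtColor(c["p"],cv2.COLOR_RGB2HSV); m=(hsv[...,2]>115)&(hsv[...,1]<70); m[:115]=0;m[235:]=0;m[:,:225]=0;m[:,300:]=0
uv=uvmask(m); k=cv2.minAreaRect(onplane(c,uv,.085,True)[:,:2].astype(np.float32)*1000); print(len(uv),k,cv2.boxPoints(k).round(1).tolist())
g=cv2.cvtColor(c["p"],cv2.COLOR_RGB2GRAY).astype(float); g=cv2.GaussianBlur(g,(3,3),0)
pts=[]
sat=hsv[...,1].astype(float); 
for u in list(range(170,230,6))+list(range(294,350,6)):
    col=c["p"][140:200,u].astype(float); lum=col.sum(1)
    print(u,[int(x) for x in lum[10:36]]) if u in(182,200,312,330) else None
```

```text
4592 ((485.2332763671875, 193.6331329345703), (121.91034698486328, 57.35845184326172), 3.149135112762451) [[422.79998779296875, 218.89999389648438], [425.8999938964844, 161.60000610351562], [547.7000122070312, 168.3000030517578], [544.5, 225.60000610351562]]
182 [343, 344, 363, 381, 345, 331, 350, 357, 323, 254, 156, 142, 126, 121, 133, 145, 133, 186, 218, 224, 220, 229, 235, 232, 227, 240]
200 [351, 356, 357, 368, 361, 351, 350, 348, 278, 198, 138, 112, 131, 128, 123, 143, 157, 199, 220, 220, 237, 234, 226, 229, 219, 224]
312 [346, 370, 368, 365, 313, 243, 156, 127, 110, 128, 142, 121, 169, 197, 231, 230, 233, 226, 244, 250, 240, 225, 252, 227, 239, 228]
330 [337, 335, 339, 363, 324, 236, 144, 134, 143, 136, 132, 124, 133, 172, 228, 237, 231, 230, 245, 240, 244, 247, 229, 233, 236, 252]
```

View pics/w7c.png

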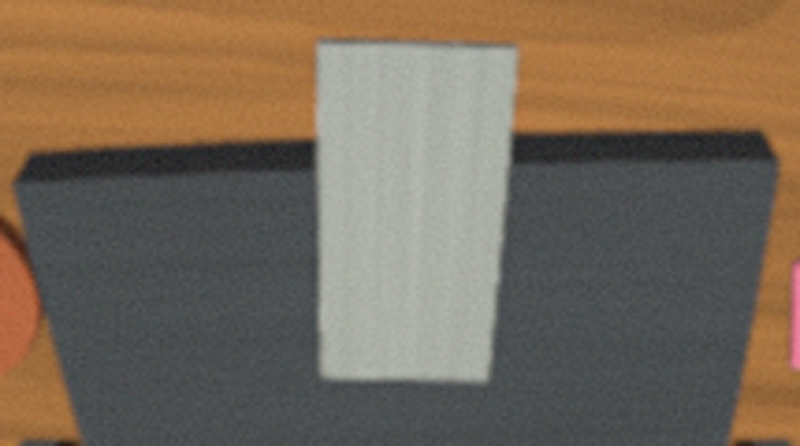

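Run:
```python
from h import *
from rig import manip
np.set_printoptions(suppress=True,precision=4)
c=load("wrist7.npz")
E0=onplane(c,[[182,167.2],[200,166.8],[312,163],[330,163]],.08,True); print(E0); k=np.polyfit(E0[:,1],E0[:,0],1); print(k,np.polyval(k,.19))
s=manip.state(); T=R.from_quat(s["tool_rot"])
# finger tips open, in tool
uv=np.array([[347,242],[171,245]]); print(T.inv().apply(cloud(c,uv,True)-s["ee_pos"]))
# insertion IK
org=np.array([.6208,-.2052,.066]); yaw=9.85; sn,cs=np.sin(np.radians(35)),np.cos(np.radians(35)); w=np.radians(yaw)
h=np.array([np.cos(w),np.sin(w),0]); xs=cs*h+[0,0,sn]; zs=-sn*h+[0,0,cs]
for lp in (25,28,30):
  for f in (0,1):
    T=toolq(lp-55,yaw,f); z=T.as_matrix()[:,2]
    print(lp,f,[None if q is None else q.round(2).tolist() for q in (manip.solve_ik(org+zs*(.106+u)-xs*.002+z*.034,T.as_quat()) for u in (0,.1,.13))])
```

```text
[[0.477  0.1041 0.08  ]
 [0.4751 0.1251 0.08  ]
 [0.4598 0.25   0.08  ]
 [0.4578 0.2706 0.08  ]]
[-0.1181  0.4896] 0.4671340796243809
[[ 0.0069  0.0433 -0.0227]
 [ 0.0063 -0.0419 -0.0248]]
25 0 [[0.01, 0.44, 0.25, 0.09, -1.9, -1.4], [-0.0, 0.28, 0.2, 0.1, -2.0, -1.38], [-0.01, 0.24, 0.19, 0.1, -2.04, -1.37]]
25 1 [[0.01, 0.44, 0.25, 0.09, -1.9, 1.74], [-0.0, 0.28, 0.2, 0.1, -2.0, 1.76], [-0.01, 0.24, 0.19, 0.1, -2.04, 1.77]]
28 0 [[0.01, 0.4, 0.22, 0.08, -1.85, -1.4], [-0.01, 0.24, 0.17, 0.09, -1.96, -1.38], [-0.01, 0.2, 0.17, 0.09, -2.0, -1.37]]
28 1 [[0.01, 0.4, 0.22, 0.08, -1.85, 1.74], [-0.01, 0.24, 0.17, 0.09, -1.96, 1.76], [-0.01, 0.2, 0.17, 0.09, -2.0, 1.77]]
30 0 [[0.0, 0.38, 0.2, 0.07, -1.82, -1.4], [-0.01, 0.22, 0.16, 0.08, -1.93, -1.38], [-0.02, 0.18, 0.15, 0.09, -1.97, -1.37]]
30 1 [[0.0, 0.38, 0.2, 0.07, -1.82, 1.74], [-0.01, 0.22, 0.16, 0.08, -1.93, 1.77], [-0.02, 0.18, 0.15, 0.09, -1.97, 1.77]]
```

Run:
```python
from h import *
from rig import manip
np.set_printoptions(suppress=True,precision=4)
T=toolq(28,3.2,0); z=T.as_matrix()[:,2]; g=np.array([.438,.191,.0825]); tcp=g+z*.034
manip.reach(tcp-z*.08,T.as_quat())
r=manip.line_to(tcp,feed=.12,max_force=8); print("stopped",r,manip.state()["ft_force"])
p,d=manip.snapshot("wrist"); cv2.imwrite("pics/wrist8.png",p[:,:,::-1])
p,d=manip.snapshot("side"); cv2.imwrite("pics/side8.png",cv2.resize(p[150:300,150:350,::-1],(800,600)))
print(manip.state()["time"])
```

```text
stopped False [ 0.1557 -0.3392  0.3426]
14.5667
```

View pics/wrist8.png

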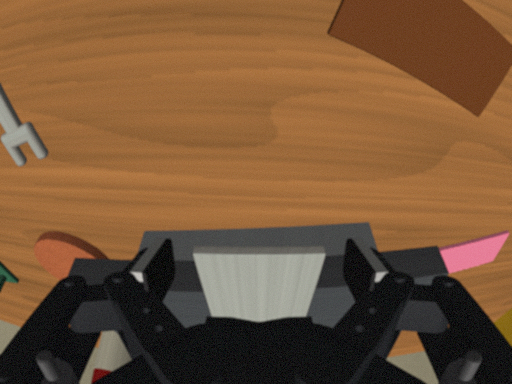

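View pics/side8.png

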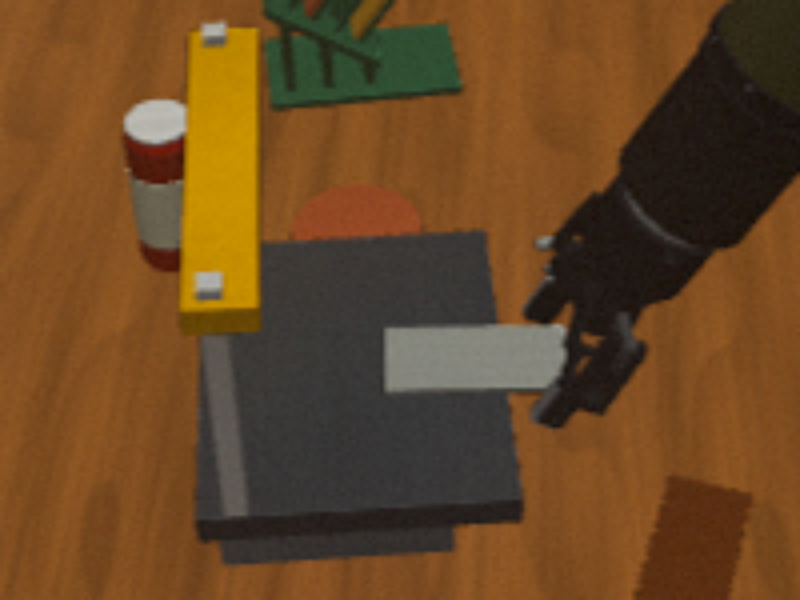

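Run:
```python
from h import *
from rig import manip
np.set_printoptions(suppress=True,precision=4)
manip.grip(.045,100); s=manip.state(); print(s["opening"],s["ee_pos"],s["ft_force"],s["time"])
e=s["ee_pos"]
manip.line_to(e+[0,0,.03],feed=.06)
s=manip.state(); print(s["opening"],s["ft_force"])
for n in ("side","wrist"):
    c=manip.calibration(n); p,d=manip.snapshot(n); np.savez(n+"9.npz",p=p,d=d,**{k:np.array(v) for k,v in c.items()})
    cv2.imwrite(f"pics/{n}9.png",cv2.resize(p[150:300,150:350,::-1],(800,600)) if n=="side" else p[:,:,::-1])
```

```text
0.05334399042141306 [0.4541 0.1923 0.0534] [-6.0964 -0.8168  4.7982] 14.975
0.05358524321582341 [ 0.206  -0.0945 -3.1323]
```

View pics/side9.png

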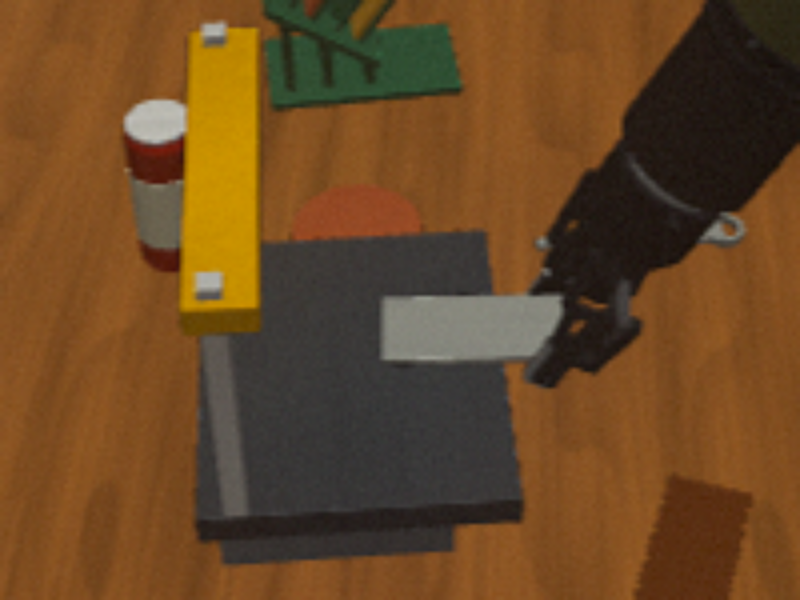

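View pics/wrist9.png

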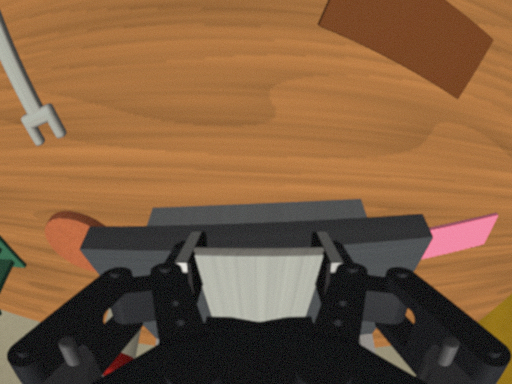

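```bash
cat > pm.py <<'E'
from h import *
def plate(c,T,e,roi,fish,sat=70,val=115):
    hsv=cv2.cvtColor(c["p"],cv2.COLOR_RGB2HSV); m=(hsv[...,2]>val)&(hsv[...,1]<sat); k=np.zeros_like(m); x0,y0,x1,y1=roi; k[y0:y1,x0:x1]=1
    m=cv2.erode((m&k).astype(np.uint8),np.ones((3,3)))>0
    P=cloud(c,uvmask(m),fish); P=P[np.isfinite(P).all(1)]; md=np.median(P,0); P=P[np.linalg.norm(P-md,axis=1)<.09]
    for _ in range(3):
        mu=P.mean(0); n=np.linalg.svd(P-mu,full_matrices=False)[2][2]; r=(P-mu)@n; P=P[abs(r)<max(.002,2*np.std(r))]
    n*=np.sign(n[2]); return P,mu,n,np.std(r)
E
python3 - <<'E'
from pm import *
from rig import manip
np.set_printoptions(suppress=True,precision=4)
s=manip.state(); T=R.from_quat(s["tool_rot"]); e=s["ee_pos"]
for n,roi,f in (("side",(240,220,295,245),0),("wrist",(195,245,325,320),1)):
    c=load(n+"9.npz"); P,mu,nn,sd=plate(c,T,e,roi,f,)
    print(n,len(P),mu,"n world",nn,"tilt fwd deg",np.degrees(np.arctan2(nn[0],nn[2])),np.degrees(np.arctan2(nn[1],nn[2])),"sd",sd,"n tool",T.inv().apply(nn)); Q=T.inv().apply(P-e); print(Q.min(0),Q.max(0)); print(P.min(0),P.max(0))
c=load("wrist9.npz"); print(T.inv().apply(cloud(c,np.array([[197,255],[260,252],[260,256],[320,255],[260,262]]),True)-e))
E
```

```text
side 469 [0.4889 0.1944 0.1149] n world [ 0.013  -0.0129  0.9998] tilt fwd deg 0.7470754881636275 -0.737857128460431 sd 0.0013224086736024021 n tool [-0.4796 -0.0142 -0.8774]
[-0.0912 -0.0242 -0.0401] [0.0039 0.0276 0.0144]
[0.4334 0.1695 0.1115] [0.5402 0.221  0.118 ]
wrist 6756 [0.452  0.1918 0.1139] n world [0.0123 0.0025 0.9999] tilt fwd deg 0.7075087250908206 0.14110559701033826 sd 0.0003400795463690929 n tool [-0.4798  0.0011 -0.8774]
[-0.0488 -0.0276 -0.0419] [ 0.0107  0.0272 -0.0082]
[0.4241 0.1642 0.1124] [0.4935 0.2209 0.1154]
[[ 0.0098 -0.0259 -0.0404]
 [ 0.011   0.0005 -0.0391]
 [ 0.0098  0.0005 -0.0406]
 [ 0.0096  0.0257 -0.04  ]
 [ 0.006   0.0005 -0.0387]]
```

```bash
cat > ins.py <<'E'
from pm import *
org=np.array([.6208,-.2052,.066]); w=np.radians(9.85); sn,cs=np.sin(np.radians(35)),np.cos(np.radians(35))
h=np.array([np.cos(w),np.sin(w),0]); xs=cs*h+[0,0,sn]; zs=-sn*h+[0,0,cs]; ys=np.cross(zs,xs)
nt=np.array([-.4798,0,-.8774]); nt/=np.linalg.norm(nt); dt=np.array([nt[2],0,-nt[0]])
F=np.array([.0124,0,-.0383])+.12*dt
yt=np.array([0,1.,0])
RI=R.from_matrix(np.stack([xs,ys,-zs],1)@np.stack([nt,yt,dt],1).T)
def tcp(u,x=-.001,y=0.): return org+zs*u+xs*x+ys*y-RI.apply(F)
E
python3 - <<'E'
from ins import *
from rig import manip
np.set_printoptions(suppress=True,precision=4)
print(dt,ys,np.linalg.det(RI.as_matrix()),RI.as_matrix())
for u in (.125,.06,0): 
    q=manip.solve_ik(tcp(u),RI.as_quat()); print(tcp(u),None if q is None else q.round(2))
e=manip.state()["ee_pos"]
manip.line_to(e+[-.02,-.01,.13],feed=.2)
manip.reach(tcp(.14),RI.as_quat())
s=manip.state(); print(s["time"],s["opening"],s["ft_force"],s["ee_pos"])
for n in ("side","wrist","top"):
    c=manip.calibration(n); p,d=manip.snapshot(n); np.savez(n+"10.npz",p=p,d=d,**{k:np.array(v) for k,v in c.items()})
    cv2.imwrite(f"pics/{n}10.png",cv2.resize(p[70:190,160:320,::-1],(800,600)) if n=="side" else p[:,:,::-1])
E
```

```text
[-0.8774  0.      0.4798] [-0.1711  0.9853  0.    ] 1.0 [[-0.8831 -0.1711 -0.437 ]
 [-0.1533  0.9853 -0.0759]
 [ 0.4435  0.     -0.8963]]
[ 0.4758 -0.2304  0.2263] [-0.01  0.21  0.17  0.09 -1.99 -1.37]
[ 0.5125 -0.224   0.173 ] [-0.    0.3   0.19  0.08 -1.91 -1.39]
[ 0.5464 -0.2181  0.1239] [ 0.01  0.4   0.22  0.08 -1.85 -1.4 ]
18.0833 0.05391962203618057 [-0.3994 -0.1194 -3.0842] [ 0.4676 -0.2312  0.2388]
```

View pics/side10.png

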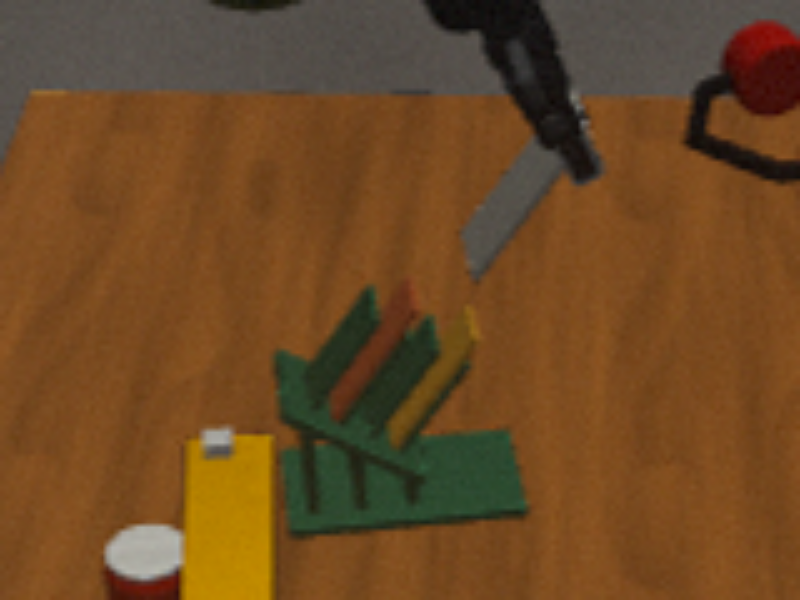

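View pics/wrist10.png

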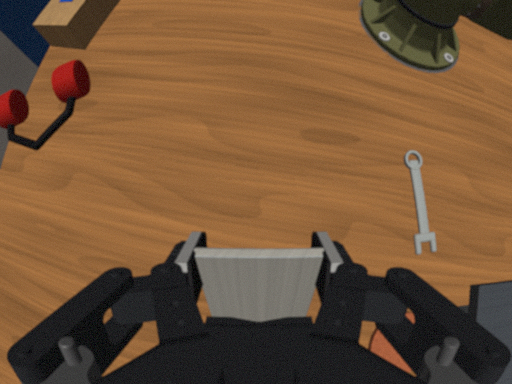

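Run:
```python
from ins import *
from rig import manip
np.set_printoptions(suppress=True,precision=4)
s=manip.state(); T=R.from_quat(s["tool_rot"]); e=s["ee_pos"]
c=load("side10.npz"); P,mu,n,sd=plate(c,T,e,(245,95,275,130),0,70,90)
print(len(P),mu,n,"xs",xs,"slot coords of plate face pts",((P-org)@np.stack([xs,ys,zs],1)).mean(0),sd, (((P-org)@np.stack([xs,ys,zs],1))).min(0),(((P-org)@np.stack([xs,ys,zs],1))).max(0))
cw=load("wrist10.npz"); P,mu,n,sd=plate(cw,T,e,(195,245,325,320),1,70,90); S=(P-org)@np.stack([xs,ys,zs],1); print(len(P),"n in slot",n@np.stack([xs,ys,zs],1),S.mean(0),S.min(0),S.max(0),sd)
im=cv2.resize(c["p"][70:190,160:320,::-1],(800,600))
for x,y,z,col in [(-3.5,28,140,(0,0,255)),(-3.5,-28,140,(0,0,255)),(1.5,28,140,(0,0,255)),(1.5,28,240,(0,255,255)),(1.5,28,80,(255,255,255)),(1.5,-28,80,(255,255,255)),(-3.5,28,80,(255,255,255)),(9,22,80,(255,0,255)),(-9,22,80,(255,0,255)),(-9,-22,80,(255,0,255)),(9,-22,80,(255,0,255))]:
    q=proj(c,org+xs*x/1e3+ys*y/1e3+zs*z/1e3)[0]; cv2.circle(im,tuple(((q-[160,70]+.5)*5).astype(int)),4,col,-1)
cv2.imwrite("pics/side10o.png",im)
```

```text
return _methods._mean(a, axis=axis, dtype=dtype,
  ret = um.true_divide(
pm.py:7: RuntimeWarning: Mean of empty slice.
  mu=P.mean(0); n=np.linalg.svd(P-mu,full_matrices=False)[2][2]; r=(P-mu)@n; P=P[abs(r)<max(.002,2*np.std(r))]
Traceback (most recent call last):
  File "pm.py", line 7, in plate
    mu=P.mean(0); n=np.linalg.svd(P-mu,full_matrices=False)[2][2]; r=(P-mu)@n; P=P[abs(r)<max(.002,2*np.std(r))]
                    ~~~~~~~~~~~~~~~~~~~~~~~~~~~~~~~~~~~~~~~~~~^^^
IndexError: index 2 is out of bounds for axis 0 with size 0
```

Run:
```python
from ins import *
np.set_printoptions(suppress=True,precision=4)
B=np.stack([xs,ys,zs],1)
for n in ("side","wrist"):
    c=load(n+"10.npz"); f=n=="wrist"; uv=uvmask(c["d"]>0); S=(cloud(c,uv,f)-org)@B; hsv=cv2.cvtColor(c["p"],cv2.COLOR_RGB2HSV)[uv[:,1],uv[:,0]]
    k=(abs(S[:,0])<.02)&(abs(S[:,1])<.04)&(S[:,2]>.12)&(S[:,2]<.28)&(hsv[:,1]<75)&(hsv[:,2]>75)
    S=S[k]; print(n,len(S),S.min(0),S.max(0),S.mean(0))
    if len(S)>30:
        A=np.c_[S[:,1:],np.ones(len(S))]; print(" x = a y + b z + c",np.linalg.lstsq(A,S[:,0],rcond=None)[0])
c=load("side10.npz")
im=cv2.resize(c["p"][70:190,160:320,::-1],(800,600))
for x,y,z,col in [(-3.5,28,140,(0,0,255)),(-3.5,-28,140,(0,0,255)),(1.5,28,140,(0,0,255)),(1.5,28,240,(0,255,255)),(1.5,28,80,(255,255,255)),(1.5,-28,80,(255,255,255)),(-3.5,28,80,(255,255,255)),(9,22,80,(255,0,255)),(-9,22,80,(255,0,255)),(-9,-22,80,(255,0,255)),(9,-22,80,(255,0,255))]:
    q=proj(c,org+xs*x/1e3+ys*y/1e3+zs*z/1e3)[0]; cv2.circle(im,tuple(((q-[160,70]+.5)*5).astype(int)),4,col,-1)
cv2.imwrite("pics/side10o.png",im)
```

```text
side 195 [-0.0153 -0.0305  0.1433] [0.0066 0.0322 0.2611] [0.0028 0.0054 0.1907]
 x = a y + b z + c [ 0.0273 -0.0157  0.0057]
wrist 8816 [-0.0187 -0.0357  0.1883] [0.018  0.0372 0.2698] [0.0028 0.0006 0.2384]
 x = a y + b z + c [-0.0031 -0.0288  0.0097]
```

View pics/side10o.png

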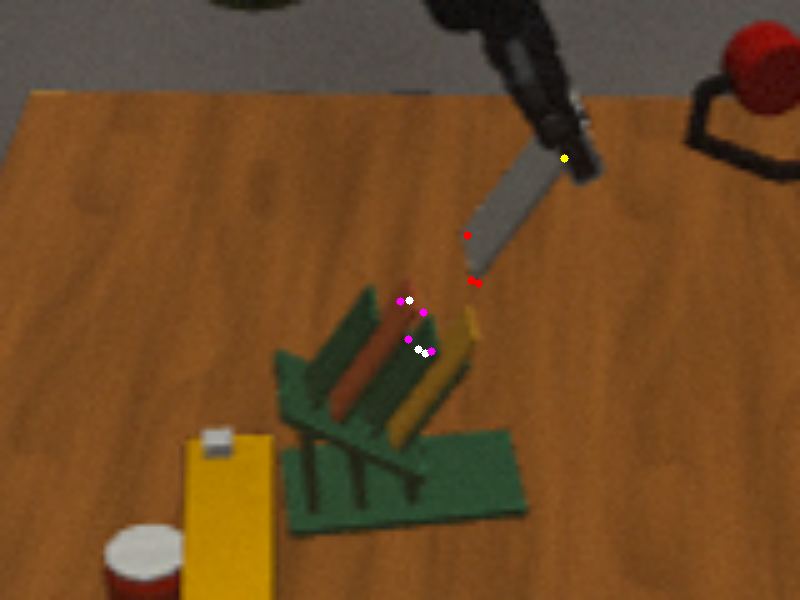

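Run:
```python
from ins import *
np.set_printoptions(suppress=True,precision=4)
B=np.stack([xs,ys,zs],1)
c=load("wrist10.npz"); uv=uvmask(c["d"]>0); uv=uv[(uv[:,1]>255)&(uv[:,1]<318)&(uv[:,0]>205)&(uv[:,0]<312)]; S=(cloud(c,uv,True)-org)@B
k=(abs(S[:,0])<.02)&(abs(S[:,1])<.022)&(S[:,2]<.26); S=S[k]; A=np.c_[S[:,1:],np.ones(len(S))]
for _ in range(3):
    f=np.linalg.lstsq(A,S[:,0],rcond=None)[0]; r=S[:,0]-A@f; g=abs(r)<2.5*r.std(); A,S=A[g],S[g]
print(len(S),f,r.std(),"x at z=.14,.25",f@[0,.14,1],f@[0,.25,1],"z range",S[:,2].min(),S[:,2].max())
hsv=cv2.cvtColor(c["p"],cv2.COLOR_RGB2HSV)
for v in (270,285,300):
    us=[u for u in range(185,335) if hsv[v,u,1]<60 and hsv[v,u,2]>85]; 
    L=(cloud(c,np.array([[us[0]+1,v],[us[-1]-1,v]]),True)-org)@B; print(v,us[0],us[-1],L)
```

```text
5410 [-0.0034 -0.0062  0.005 ] 0.0003172746564118089 x at z=.14,.25 0.004108011428621035 0.0034265205538750454 z range 0.194519539621172 0.2599529428514557
270 185 334 [[ 0.012  -0.028   0.2615]
 [ 0.0119  0.0302  0.2615]]
285 203 314 [[ 0.0038 -0.0256  0.2347]
 [ 0.0035  0.027   0.2346]]
300 207 310 [[ 0.0032 -0.0262  0.2169]
 [ 0.0035  0.0273  0.2179]]
```

Run:
```python
from ins import *
from rig import manip
np.set_printoptions(suppress=True,precision=4)
X=-.003
r=manip.line_to(tcp(.10,X),RI.as_quat(),feed=.08,max_force=6); print(r)
r2=r or manip.line_to(tcp(.05,X),feed=.06,max_force=6)
s=manip.state(); print(r,r2,s["time"],s["ee_pos"]-tcp(.05,X),s["ft_force"],s["opening"])
c=manip.calibration("side"); p,d=manip.snapshot("side"); cv2.imwrite("pics/side11.png",cv2.resize(p[70:190,160:320,::-1],(800,600)))
p,d=manip.snapshot("top"); cv2.imwrite("pics/top11.png",cv2.resize(p[130:230,290:410,::-1],(720,600)))
```

```text
False
False False 19.8667 [ 0.0001 -0.0001  0.0005] [ 0.1543  0.0697 -2.2552] 0.053404306666102894
```

View pics/side11.png

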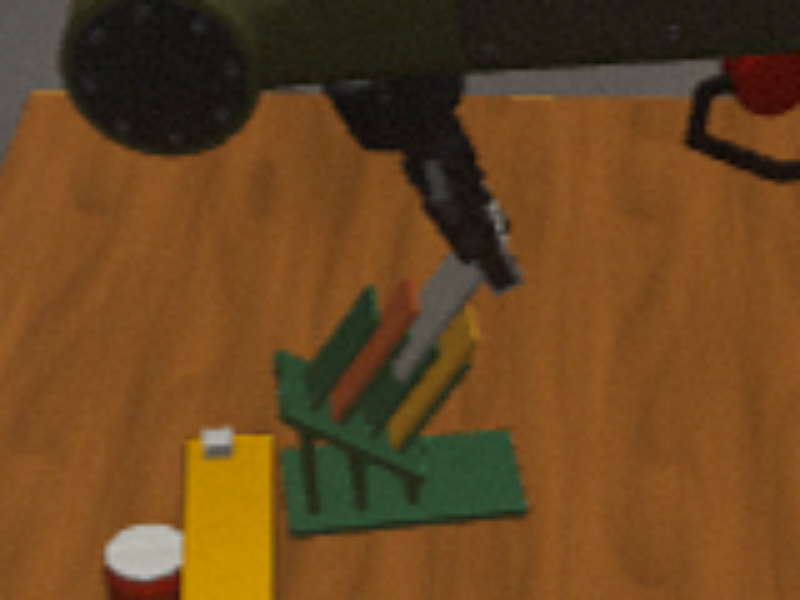

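Run:
```python
from ins import *
from rig import manip
np.set_printoptions(suppress=True,precision=4)
X=-.003
r=manip.line_to(tcp(.010,X),feed=.05,max_force=6)
print(r,manip.state()["ft_force"])
if not r: r=manip.line_to(tcp(-.010,X),feed=.02,max_force=6)
s=manip.state(); print(r,s["time"],(s["ee_pos"]-tcp(0,X))@np.stack([xs,ys,zs],1),s["ft_force"]@np.stack([xs,ys,zs],1),s["opening"])
p,d=manip.snapshot("side"); cv2.imwrite("pics/side12.png",cv2.resize(p[70:190,160:320,::-1],(800,600)))
```

```text
False [ 0.0664  0.1958 -2.1491]
True 21.4917 [-0.001  -0.0001  0.0014] [-0.2021  0.3464  4.4385] 0.05367668838303912
```

View pics/side12.png

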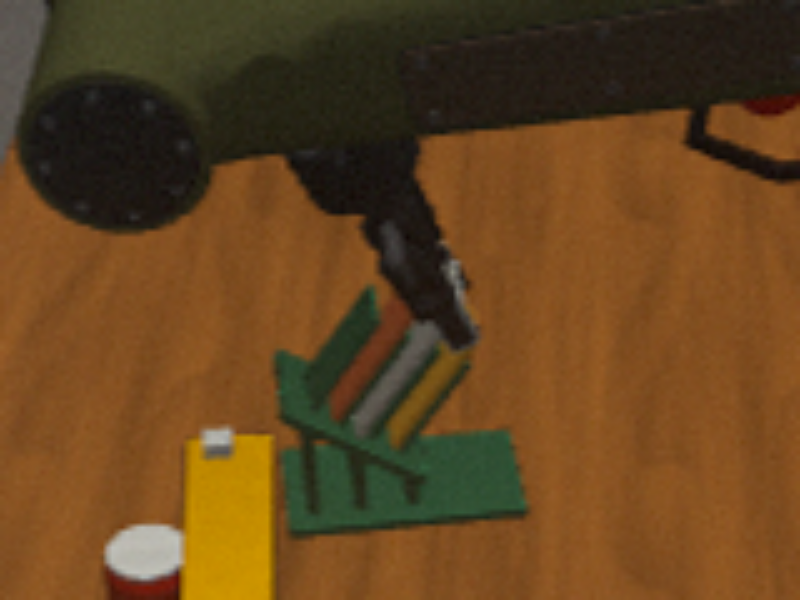

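Run:
```python
from ins import *
from rig import manip
np.set_printoptions(suppress=True,precision=4)
e=manip.state()["ee_pos"]
r=manip.line_to(e-xs*.004,feed=.02,max_force=5); s=manip.state(); print(r,(s["ee_pos"]-e)@np.stack([xs,ys,zs],1),s["ft_force"]@np.stack([xs,ys,zs],1))
manip.grip(.062,20); manip.grip(.085); s=manip.state(); print(s["opening"],s["time"],s["ft_force"])
p,d=manip.snapshot("side"); cv2.imwrite("pics/side13.png",cv2.resize(p[70:190,160:320,::-1],(800,600)))
p,d=manip.snapshot("wrist"); cv2.imwrite("pics/wrist13.png",p[:,:,::-1])
```

```text
False [-0.004  -0.0001 -0.    ] [ 0.7317 -0.6779  2.601 ]
0.08472517492335331 22.4917 [-0.0126 -0.5861  0.9754]
```

View pics/side13.png

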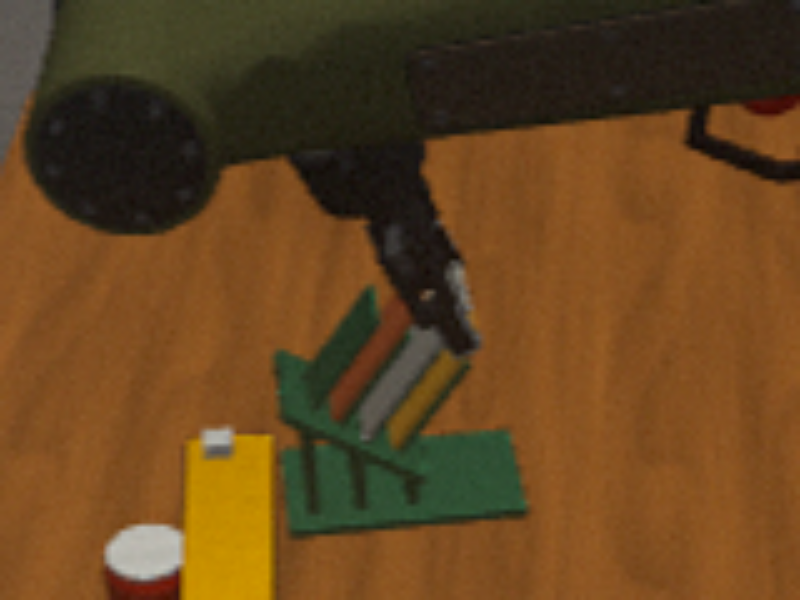

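View pics/wrist13.png

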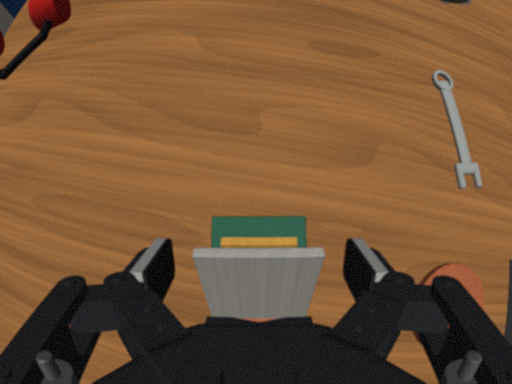

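Run:
```python
from ins import *
from rig import manip
np.set_printoptions(suppress=True,precision=4)
e=manip.state()["ee_pos"]
r=manip.line_to(e+zs*.10,feed=.12,max_force=6); print(r)
manip.reach([.505,-.222,.27],toolq(20,10,0).as_quat())
manip.wait(.3)
s=manip.state(); print(s["time"],s["ft_force"])
for n in ("wrist","side","top"):
    c=manip.calibration(n); p,d=manip.snapshot(n); np.savez(n+"14.npz",p=p,d=d,**{k:np.array(v) for k,v in c.items()})
    cv2.imwrite(f"pics/{n}14.png",p[:,:,::-1])
c=load("wrist14.npz"); cv2.imwrite("pics/w14c.png",cv2.resize(c["p"][95:245,200:310,::-1],(440,600),interpolation=cv2.INTER_CUBIC))
```

```text
False
24.5833 [ 0.0886 -0.6157  0.2622]
```

View pics/w14c.png

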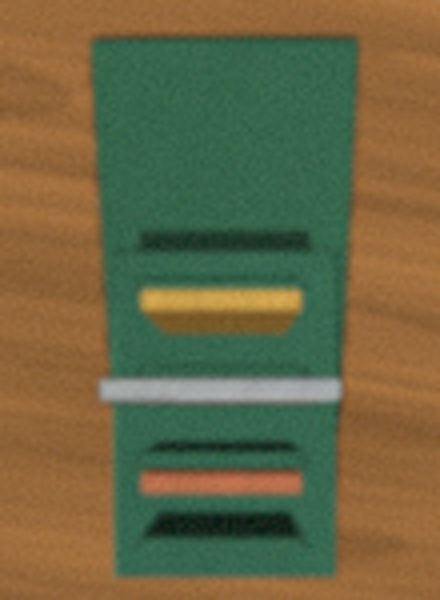

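View pics/side14.png

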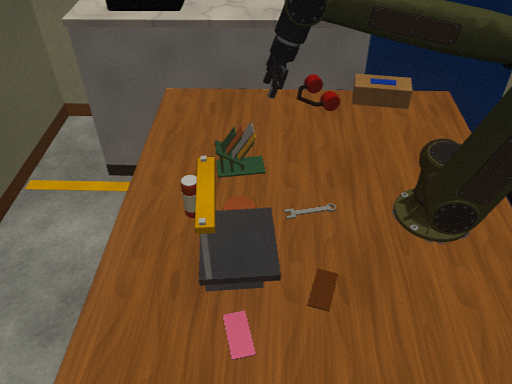

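Run:
```python
from ins import *
np.set_printoptions(suppress=True,precision=4)
B=np.stack([xs,ys,zs],1); c=load("wrist14.npz")
for X,Y in ((110,390),(220,390),(330,390),(180,300),(220,483)):
    uv=np.array([[int(200+X/4+dx),int(95+Y/4)] for dx in (-2,-1,0,1,2)]); print((X,Y),np.median((cloud(c,uv,True)-org)@B,0)*1000)
```

```text
(110, 390) [ -6.7669 -25.7376 120.3742]
(220, 390) [ -6.8354   0.2385 120.2081]
(330, 390) [ -6.9175  25.3131 120.3948]
(180, 300) [-29.2305 -10.015   97.6412]
(220, 483) [15.8206  0.1126 98.4935]
```

The plate's top end reads 120 mm above the slot floor, level across its width. It rests on the wall at x ≈ -9 mm and is centred in y. I'm handing the job in.

Run:
```python
from rig import manip
print(manip.state()["time"]); manip.sign_off()
```

```text
24.7333
the job is handed in; nothing more can be done
```

The steel plate now stands fully home and centred in the free middle slot of the green rack. I handed the job in at 24.7 s; no verdict is reported.

**What I did:** I hooked the plate from behind with the hand leaning 38° under the lamp. I drew it out until about 42 mm hung over the front edge, gripped that end and lifted. I then lowered it into the slot until it touched the floor, let go and backed away.

**Last checks:**
- **Depth in the slot:** the wrist camera's depth reading puts the plate's upper end 120 mm along the slot, level across its width, so it is fully down.
- **Position:** it rests against the x = -9 mm wall and is centred across the slot to within about 0.5 mm.
- **Bystanders:** the spray can, spanner and disc look unmoved in the last side picture; I did not measure them.

**Disagreements:**
- **Fingertips:** they sat about 10–23 mm behind the reported TCP, depending on the opening, not 17 mm ahead. Because of this my first hook attempt touched down lightly (4 N guard) on the plate's rear edge. I measured the offset and corrected for it.
- **Plate turned:** it turned about 7–8° while being drawn out, lining up with the fingers and the slab.
- **Side camera:** it showed the rack 1–2 pixels off from the wrist measurement. I used the wrist figures.

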